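# Feel out the spring slots with a feeler gauge

## Robot

A 6-joint arm with a two-finger parallel gripper is mounted at the origin on a cart in front of the work surface, level with it; the furniture and walls round the work are solid. World frame = base frame: x ahead of the robot, y to its left, z up, the work surface at z = 0. Lengths are in m, angles in rad, forces in N, time in s.
With the tool pointing down it reaches from about 0.3 to 0.775 m from the base axis. Payload 14.6 kg.
Tool frame: the origin (TCP) lies on the centre line of the jaws, within the pads' length; the fingertips stand tcp_to_tips ahead of it and the grasp point (between the pads) lies 11 mm behind it (tcp_to_tips is the distance from the TCP to the fingertips, in m); x points along the fingers, y is the direction in which the jaws open and shut, and the axes are right-handed (so a half turn about x gives the same grasp; the last joint's range is limited). The gripper opens to 85 mm and grips with 20 to 120 N. Pads are 22 mm wide; open, the fingers measure 114 mm over their backs; the gripper's body (76 mm by 85 mm) begins 54 mm behind the grasp point. The pads swing forward as they close: fully open they stand 13 mm farther back than shut.
Start: joints at [1.037, 0.3, 1.521, -0, 1.321, -0.067], TCP at [0.248, 0.491, 0.239] pointing down, gripper open.
Joint ranges: [-3.03, 3.03], [-0.79, 2.21], [0.23, 2.52], [-1.04, 4.18], [0, 3.07], [-2.55, 2.55]. Speed limits (rad/s): [2.22, 2.22, 2.57, 3.14, 3.14, 3.14].

## Interface

Orientations are given as a unit quaternion [x, y, z, w].
In Python, from cell import * gives the robot as it stands.
- The arm moves only by the tool carry_out, never from a script. Its argument "targets" is a list of rows, each a list of 7 numbers: the shift along the world's x, y, z in m, then the turn, a rotation vector about the world's x, y, z in rad, then the opening, from 0 (shut) to 1 (fully open). In form: [[dx, dy, dz, wx, wy, wz, hand], ...]. A call has 1 to 10 rows; each row is the pose to reach, as a shift and turn from the pose commanded when the call began; what a row does not reach only later rows make up. A row lasts 1/8 s, in which the tool goes at most 62.5 mm and 10.7 degrees, less where a joint would pass 70% of its speed; a pose out of reach is approached as far as the arm can. A call with a gripper value outside its range is refused whole. The fingers move at their own pace and stop on an object; the grip force is fixed at half the most. Time passes only in rows, so rows that repeat a pose let the fingers close. It gives the time, the measured TCP pose, the force and the opening at its end, in the units of the state.
- get_state(): the state, without advancing time (a new reading comes with each control period).
- get_image(name): name is "scene" or "side" or "wrist"; returns a dict with "frame" (480x640x3 uint8, blue, green, red), "depth" (480x640 float32, m along the optical axis (not along the pixel's ray), 0 where there is no reading), "fx", "fy", "cx", "cy" (pixels), "extrinsics" (4x4, takes a point from world to camera coordinates). Camera axes: x right, y down, z forward; pixel columns grow to the right and rows downward; lengths in m; the calibration is good to about 2 mm. The wrist camera is an equidistant fisheye: a pixel r from the principal point sees the ray r / f radians off the axis. A picture is of the moment at which its call begins.
- sign_off(): hands the job in, once; it reports no verdict.
The state is a dict: "time_s": time; "joints": joint angles; "qvel": joint speeds; "tau": joint torques, N m; "eef_pos": TCP position; "eef_rot": TCP orientation; "contact_force": force on the tool from outside, world axes, zero at the start; "torque": the same for the moment, N m; "width": opening from 0.0 (shut) to 1.0 (fully open).
Only numpy, scipy, OpenCV 4.12 (cv2) and the standard library are available. Lean on these libraries where they do the work, as an engineer would, in place of code of your own. Each camera call takes 0.05 s, during which the arm holds its last target.

## Task

One of the four spring-jaw slots in the holder grips the feeler gauge's blade with the right light drag, about 8 N to push it in; the others are slack or far too stiff. Take the gauge out of its stand, find that slot by the drag you feel, without ever forcing the blade into a stiff one, and press the blade home there until you feel it bottom firmly on the hidden sprung depth stop (about 15 N of push in all, never over 20 N). Let go and leave the gauge standing there. Do not knock over or shift the loose things nearby.

Things in the scene. Friction and masses are not known exactly. Their poses are not given: they have to be found in the camera images.
- gauge: loose feeler gauge, about 80 g: orange upright handle with a black end (24 mm along x, 14 mm along y, from 4 to 56 mm above the origin) on a steel flange 32 x 20 x 4 mm, with a steel blade below. Origin: centre of the flange's underside, z up, y across the blade's thickness. It starts upright in the stand, its flange resting on the stand's top
- blade_tip (a point): centre of the lower, rounded edge of the gauge's blade, 46 mm below the gauge's origin. The blade is 20 mm wide (x), 4 mm thick (y); it floats up to 2.5 mm either way along y on a weak spring under the handle
- stand: fixed blue block, 52 x 40 mm, top 54 mm above its origin (centre of its underside), on a dark 64 x 52 mm foot; the gauge stands in its pocket (24 x 14 mm, 48 mm deep) at the start, axes as the gauge's
- holder: fixed grey block on a dark foot (74 mm along x, 212 mm along y), top 60 mm above its origin (centre of its underside, z up), with four slots 46 mm apart along y. Each has a fixed wall on its -y side and a brass spring jaw on its +y side; all look alike, and which is which changes from run to run. The gauge must never press on the holder with more than 25 N, counting the jaw pressure
- slot_1 (a point): slot at the holder's -y end: the middle of its mouth at the holder's top, on the plane where the blade's middle runs; axes as the holder's. Lower the blade along -z with the gauge's y along this y, either way round. The mouth is 13 mm wide and narrows with 18 degree slopes
- slot_2 (a point): next slot, as slot_1. In every slot the blade first meets the jaw with its tip about 14 mm below the holder's top, has opened it fully (2 mm) at about 20 mm, then slides at a steady drag until it bottoms on the depth stop
- slot_3 (a point): next slot, as slot_1. Push needed in the four slots: two are slack (under about 2 N), one is right (about 6 to 11 N while sliding, from a jaw pressure of 7 N), one is far too stiff (climbs past 12 N within the first 5 mm of contact, to over 25 N). These are forces while moving; held still, the drag eases by about half
- slot_4 (a point): slot at the holder's +y end, as slot_1. The depth stop, hidden below the jaws, is one sprung pad under all slots: the tip meets it 29 to 42 mm below the holder's top, the same in all slots but different each run. It yields under 3 N plus 3 N per mm, up to 6 mm, on top of the slot's drag; home is a firm 6 to 12 N on it, so the flange stays clear of the holder
- canister: loose white ribbed-cap canister, 31 x 31 x 40 mm, bystander; origin under its centre
- vial: loose small vial with a white cap, 25 x 25 x 52 mm, bystander; origin under its centre
There are look-alikes about, which are no part of the job. There is more than one size of the stand; the one meant has the size given above. Leave any green look-alike of the gauge alone.

How it is judged:
By the outcome, as a careful person would: the job done as asked, in the order asked, and still so for the second after the job is handed in, with the robot touching nothing.
It also fails if it takes over 72 s, if anything falls off the work surface, if the arm or the gripper's body presses on something with over 40 N, if the wrist force passes 120 N, or if a joint passes its speed limit or range.

## Working session

There is one attempt and no reset: what is moved stays moved. The work goes in short steps, Python scripts to look and compute and a tool call to move; the robot and the scene stay as the last step left them, time stands still between calls to the robot, and variables do not carry over. Pictures are saved under pics/ and viewed, and the job is handed in when it is done.

Besides the shell and the picture viewer there is one more tool, called after "Request:" as name(argument=value, ...), one argument or row to a line, values as JSON. carry_out: Moves the arm, as the interface text tells. Its arguments: {"type":"object","properties":{"targets":{"type":"array"}},"required":["targets"]}

```bash
ls; mkdir -p pics; python3 - <<'E'
from cell import *
import cv2,numpy as np,pickle
s=get_state()
for k,v in s.items(): print(k,np.round(v,4))
try: print(tcp_to_tips)
except Exception as e: print(e)
for n in ["scene","side","wrist"]:
    d=get_image(n); pickle.dump(d,open(f"pics/{n}0.pkl","wb")); cv2.imwrite(f"pics/{n}0.png",d["frame"])
    print(n,d["fx"],d["cx"],d["cy"],np.round(d["extrinsics"],3).tolist())
E
```

```text
pics
time_s 0.0
joints [ 1.0374  0.3005  1.5216 -0.      1.3207 -0.0666]
qvel [ 0.0006 -0.0002 -0.0008  0.0002  0.0001  0.0018]
tau [ 2.00000e-04 -5.43512e+01 -3.61783e+01 -1.00000e-04  4.20000e-03
  1.00000e-04]
eef_pos [0.2474 0.491  0.2387]
eef_rot [ 0.1632  0.6881 -0.1639  0.6878]
contact_force [ 0.2236 -0.1961  0.4282]
torque [-0.0196  0.0319  0.0118]
width 0.9959
0.008
scene 438.3298693041478 328.2181088960293 246.22572295151429 [[-0.81, -0.586, -0.01, 0.45], [-0.447, 0.629, -0.636, 0.312], [0.379, -0.511, -0.772, 0.757], [0.0, 0.0, 0.0, 1.0]]
side 544.8557269709606 318.85678737641655 227.89829555502783 [[0.902, -0.431, -0.019, -0.526], [-0.18, -0.335, -0.925, 0.139], [0.392, 0.838, -0.38, 1.008], [0.0, 0.0, 0.0, 1.0]]
wrist 371.64829954431775 319.8592946392317 238.18404754418705 [[0.45, 0.893, -0.001, -0.549], [0.851, -0.429, 0.303, -0.039], [0.27, -0.137, -0.953, 0.379], [0.0, 0.0, 0.0, 1.0]]
```

View pics/scene0.png

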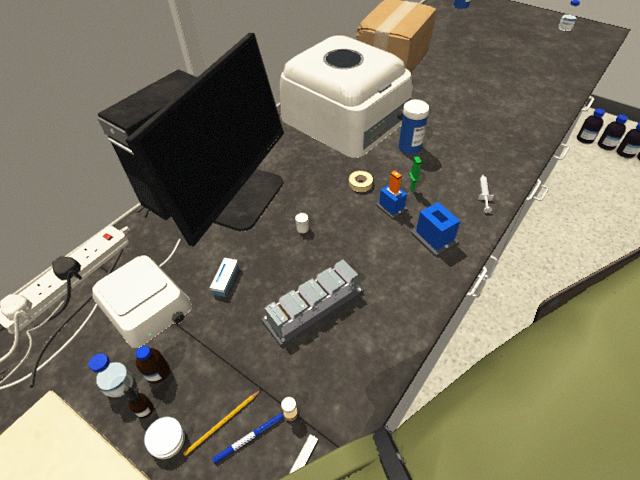

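View pics/side0.png

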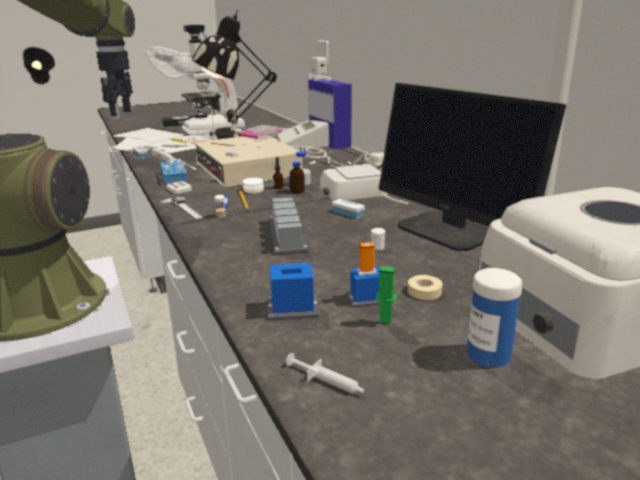

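View pics/wrist0.png

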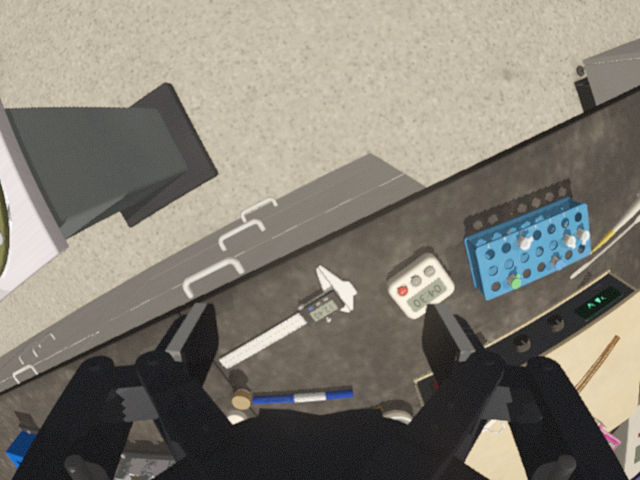

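Scene: candidates for the gauge are the orange handle (395,183) in the small blue block (393,200), and the green look-alike (415,175). The larger empty blue block is at (438,227). Holder at (312,300), canister at (302,223), vial at (289,408). By description I choose the orange one. Next I'll measure it and check close crops.

```bash
cat > h.py <<'E'
import numpy as np,cv2,pickle
def cloud(d):
    z=d["depth"].astype(float); v,u=np.mgrid[:480,:640]
    P=np.stack([(u-d["cx"])/d["fx"]*z,(v-d["cy"])/d["fy"]*z,z],-1)
    E=np.array(d["extrinsics"]); W=(P-E[:3,3])@E[:3,:3]
    W[z<=0]=np.nan
    return W
def proj(d,p):
    E=np.array(d["extrinsics"]);c=E[:3,:3]@np.array(p)+E[:3,3]
    return d["fx"]*c[0]/c[2]+d["cx"],d["fy"]*c[1]/c[2]+d["cy"]
E
python3 - <<'E'
from h import *
s=pickle.load(open("pics/scene0.pkl","rb"));q=pickle.load(open("pics/side0.pkl","rb"))
a=cv2.resize(s["frame"][140:340,250:480],None,fx=2.6,fy=2.6,interpolation=cv2.INTER_CUBIC)
b=cv2.resize(q["frame"][180:340,230:430],None,fx=4,fy=4,interpolation=cv2.INTER_CUBIC)[:600]
cv2.imwrite("pics/c1.png",a);cv2.imwrite("pics/c2.png",b[:, :800])
for n,d in (("scene",s),("side",q)):
    W=cloud(d);f=d["frame"].astype(int);hsv=cv2.cvtColor(d["frame"],cv2.COLOR_BGR2HSV)
    H,S,V=hsv[...,0],hsv[...,1],hsv[...,2]
    for nm,m in (("orange",(H<16)&(S>180)&(V>120)),("blue",(H>100)&(H<125)&(S>180)),("green",(H>45)&(H<75)&(S>150))):
        m=m&np.isfinite(W[...,0])
        k,l,st,c=cv2.connectedComponentsWithStats(m.astype(np.uint8))
        for i in range(1,k):
            if st[i,4]>60:
                p=W[l==i]; print(n,nm,st[i],np.round(c[i]),"lo",np.round(np.percentile(p,3,axis=0),3),"hi",np.round(np.percentile(p,97,axis=0),3))
                # top face
                zt=np.percentile(p[:,2],98); t=p[abs(p[:,2]-zt)<.004]
                r=cv2.minAreaRect((t[:,:2]*1000).astype(np.float32)); print("   top z",round(zt,3),len(t),np.round(r[0],1),np.round(r[1],1),round(r[2],1))
for uv in [(450,330),(300,240),(340,220)]: print(np.round(cloud(s)[uv[1],uv[0]],3))
E
```

```text
scene orange [389 173  12  20 151] [394. 183.] lo [ 0.537 -0.261  0.063] hi [ 0.561 -0.252  0.108]
   top z 0.108 17 [ 548.9 -256. ] [24.4  9. ] 5.5
scene blue [594 109  10   8  65] [598. 112.] lo [ 0.236 -2.147 -0.635] hi [ 0.274 -2.08  -0.607]
   top z -0.606 13 [  255.3 -2097.3] [37.3 30.2] 5.9
scene blue [616 115  12   9  73] [621. 119.] lo [ 0.12  -2.146 -0.634] hi [ 0.16  -2.093 -0.606]
   top z -0.605 10 [  138.3 -2113. ] [43.  40.2] 61.6
scene blue [399 116  27  38 342] [409. 134.] lo [ 0.598 -0.49   0.008] hi [ 0.652 -0.464  0.11 ]
   top z 0.111 33 [ 621.6 -475.6] [58.1 17.6] 19.4
scene blue [380 185  27  29 448] [392. 200.] lo [ 0.521 -0.272  0.01 ] hi [ 0.577 -0.237  0.055]
   top z 0.055 125 [ 549.7 -260.7] [40.1 51.8] 75.7
scene blue [ 417  202   43   48 1325] [437. 225.] lo [ 0.377 -0.256  0.015] hi [ 0.454 -0.196  0.077]
   top z 0.077 474 [ 415.3 -231.3] [55.8 72.8] 70.3
scene blue [136 346  15  15 168] [143. 353.] lo [0.673 0.359 0.081] hi [0.695 0.38  0.09 ]
   top z 0.091 134 [684.2 369.2] [22.3 23.4] 86.6
scene blue [ 89 354  20  18 269] [ 99. 362.] lo [0.709 0.4
[... 478 characters left out ...]
 [ 538.5 -344.7] [13.9 19.7] 32.7
side orange [360 245  14  26 234] [366. 257.] lo [ 0.538 -0.276  0.062] hi [ 0.56  -0.264  0.107]
   top z 0.108 32 [ 547.1 -270.6] [ 7.4 20.9] 61.3
side blue [ 271  264   42   48 1822] [292. 287.] lo [ 0.379 -0.273  0.014] hi [ 0.442 -0.219  0.076]
   top z 0.077 492 [ 416.2 -239.3] [54.  68.9] 69.7
side blue [351 268  29  33 636] [364. 286.] lo [ 0.521 -0.289  0.011] hi [ 0.561 -0.259  0.055]
   top z 0.055 119 [ 547.2 -269.6] [36.  48.9] 69.0
side green [377 268  19  55 664] [386. 293.] lo [ 0.528 -0.362  0.005] hi [ 0.546 -0.346  0.101]
   top z 0.102 56 [ 537.7 -354.2] [12.6 21. ] 70.0
[ 0.314 -0.324 -0.472]
[ 0.669 -0.044  0.001]
[ 0.629 -0.15   0.001]
```

View pics/c1.png

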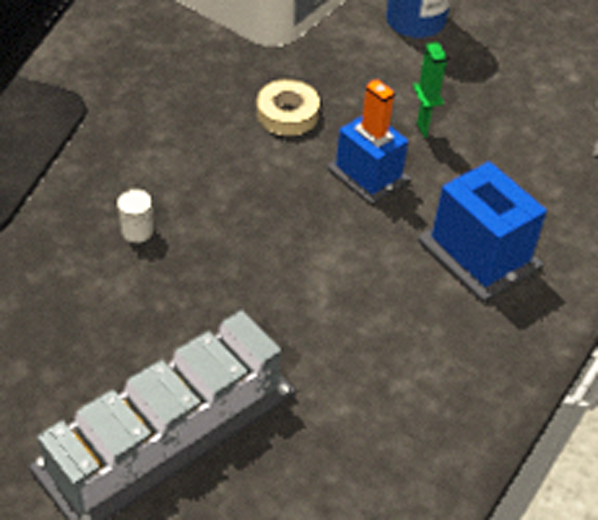

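View pics/c2.png

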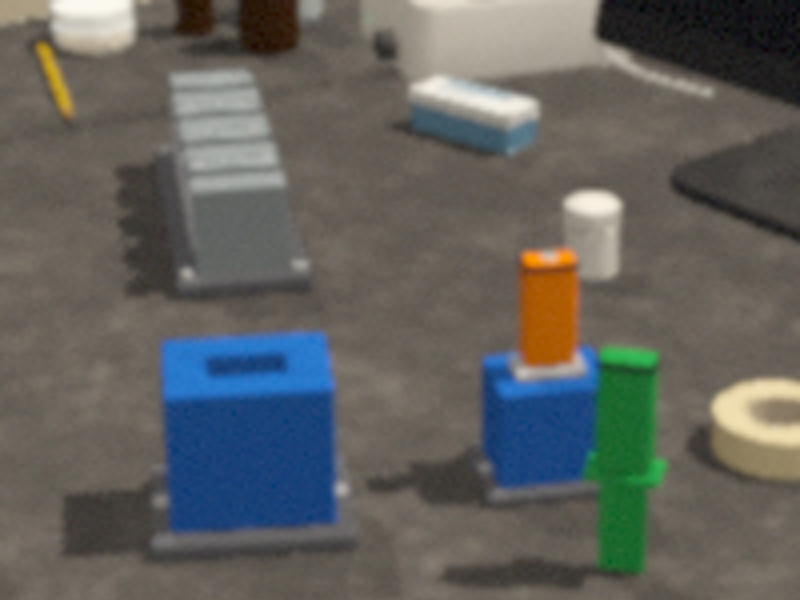

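Crops: orange gauge sits in the small blue block on a dark foot, the bigger block is empty, and the green one stands free. The two cameras differ by about 9 mm in y, so I'll refine with the wrist camera. First the holder and the obstacles.

```bash
python3 - <<'E'
from h import *
from scipy.spatial.transform import Rotation as R
s=pickle.load(open("pics/scene0.pkl","rb"));q=pickle.load(open("pics/side0.pkl","rb"))
for n,d in (("scene",s),("side",q)):
    W=cloud(d);E=np.array(d["extrinsics"]);print(n,"cam",np.round(-E[:3,:3].T@E[:3,3],3))
    x,y,z=W[...,0],W[...,1],W[...,2]
    g=(abs(x-.5)<.3)&(abs(y)<.5)&(abs(z)<.02); print("table z",np.nanmedian(z[g]))
    reg=(x>.35)&(x<.6)&(y>-.16)&(y<.22)
    for zz in (.06,.012):
        t=W[reg&(abs(z-zz)<.005)]
        r=cv2.minAreaRect((t[:,:2]*1000).astype(np.float32));print(n,"z",zz,len(t),np.round(r[0],1),np.round(r[1],1),round(r[2],1),np.median(t[:,2]))
    for nm,c,rad in (("can",(.64,-.04),.05),("vial",(.42,.29),.06)):
        m=(np.hypot(x-c[0],y-c[1])<rad)&(z>.015);p=W[m];print(nm,len(p),np.round(np.percentile(p,2,axis=0),3),np.round(np.percentile(p,98,axis=0),3)) if len(p) else 0
    # height map
    G=np.zeros((14,22))
    ok=np.isfinite(x)&(z>0.0)&(z<.6)
    ix=np.floor((x-.2)/.05).astype(int) if 0 else np.where(ok,np.floor((np.nan_to_num(x)-.2)/.05),-1).astype(int)
    iy=np.where(ok,np.floor((np.nan_to_num(y)+.55)/.05),-1).astype(int)
    ok&=(ix>=0)&(ix<14)&(iy>=0)&(iy<22)
    np.maximum.at(G,(ix[ok],iy[ok]),z[ok]);print((G*100).round().astype(int))
print(R.from_quat([0.1632,0.6881,-0.1639,0.6878]).as_matrix().round(3))
E
```

```text
scene cam [0.218 0.454 0.787]
table z -0.0002362037746622969
scene z 0.06 1708 [534.3  83. ] [195.   53.1] 72.8 0.059499582461832096
scene z 0.012 855 [531.6  82.8] [211.9  73.4] 71.9 0.009901652439678513
can 80 [ 0.671 -0.077  0.016] [ 0.685 -0.061  0.042]
vial 253 [0.421 0.274 0.015] [0.442 0.295 0.054]
[[ 0  0  0  0  0  0  0  0  0  0  0  0  0  0  0  0 58 58 57 54  0  0]
 [ 0  0  0  0  0  0  0  0  0  0  0  0  0  0  0  0  0  0 53 53  0  0]
 [ 0  0  0  2  0  0  0  0  0  0  0  0  0  0  0  0  1  0  0  0  0  0]
 [ 0  2  2  2  0  8  8  8  0  0  0  0  0  0  0  0  1  1  1  0  0  0]
 [ 0  2  0  0  0  8  8  8  0  0  0  0  0  0  0  0  6  1  0  0  0  0]
 [ 0  0  0  0  0  0  8  0  0  0  6  6  6  0  0  0  0  1  1  1  0  0]
 [ 0  0  0 10 10 11  6  0  0  0  6  6  6  6  6  0  1  1  1  3  8  8]
 [13 14  0  5  5 11  6  0  0  0  0  0  6  6  6  0  0  1  0  4  8  8]
 [14 14  0  0  2  2  0  1  0  0  0  0  0  0  1  0  0  0  0 10  8  8]
 [14 14  8  0  2  2  0  0  0  4  0  0  0  0  3  0  0  6  9 10  8  8]
 [20 19 19 19  9  0  0  0  0  4  0  1  3  3  3  6  6  6  3 10  5  8]
 [19 19 20 19  9  0  0  0  0  1  1
[... 816 characters left out ...]
0  2]
 [ 0  0  0  0  0  1  8  0  0  0  6  6  1  0  0  0  0  1  1  1  0  5]
 [ 0  0  0 10 10 11  6  0  0  0  6  6  6  6  6  0  1  1  1  3  8  9]
 [13 13  0 10  0 11  0  0  0  0  0  1  6  6  6  0  0  0  0  3  8  9]
 [14 14  0  0  2  2  0  0  0  0  0  0  0  0  0  0  0  0  0 10  8  8]
 [13 13  0  0  2  2  0  0  0  4  0  0  0  0  3  0  0  7  9 10  8  8]
 [19 19 19 19  0  0  0  0  0  4  0  0  3  3  3  6  6  5  6 10  8  8]
 [19 19 19 19  0  0  0  0  0  1  1  1  0  3  0  7  6  7  6  4  6  8]
 [19 19 19 19  0  0  0  1  1  1  8 14 20 24  0  7  7  7  0  0  0  3]
 [19 19 19 19  0  0 11 16 22 28 32 32 32 32  2  6  7  7  0  3  3  3]]
[[-0.001  0.45   0.893]
 [-0.001  0.893 -0.45 ]
 [-1.    -0.001 -0.   ]]
```

Request:
carry_out(
  targets=[
    [0.04, -0.05, 0.01, 0, 0, 0.02, 1],
    [0.08, -0.1, 0.01, 0, 0, 0.04, 1],
    [0.12, -0.15, 0.01, 0, 0, 0.06, 1],
    [0.16, -0.2, 0.01, 0, 0, 0.08, 1],
    [0.2, -0.25, 0.01, 0, 0, 0.1, 1],
    [0.24, -0.3, 0.01, 0, 0, 0.12, 1],
    [0.28, -0.35, 0.01, 0, 0, 0.14, 1],
    [0.32, -0.4, 0.01, 0, 0, 0.162, 1],
    [0.343, -0.431, 0.01, 0, 0, 0.162, 1],
    [0.343, -0.431, 0.01, 0, 0, 0.162, 1],
  ],
)

```text
time_s: 1.4
eef_pos: [0.5916, 0.0573, 0.2483]
eef_rot: [0.109, 0.699, -0.109, 0.698]
contact_force: [-0.5, 1.2, -0.7]
width: 0.996
```

```bash
cat > w.py <<'E'
from cell import *
import sys
from h import *
def shot(tag):
    d=get_image("wrist"); pickle.dump(d,open(f"pics/{tag}.pkl","wb")); cv2.imwrite(f"pics/{tag}.png",d["frame"])
    s=get_state(); print("t",round(s["time_s"],2),"pos",np.round(s["eef_pos"],4),"F",np.round(s["contact_force"],2))
    return d
def wproj(d,p):
    E=np.array(d["extrinsics"]);c=E[:3,:3]@np.array(p,float)+E[:3,3]
    r=np.hypot(c[0],c[1]);th=np.arctan2(r,c[2])
    return np.array([d["cx"]+d["fx"]*th*c[0]/r,d["cy"]+d["fy"]*th*c[1]/r])
def wray(d,u,v,z):
    "world point on pixel ray at height z"
    E=np.array(d["extrinsics"]);a=(u-d["cx"])/d["fx"];b=(v-d["cy"])/d["fy"];r=np.hypot(a,b)+1e-12
    ray=E[:3,:3].T@np.array([np.sin(r)*a/r,np.sin(r)*b/r,np.cos(r)]);C=-E[:3,:3].T@E[:3,3]
    return C+ray*(z-C[2])/ray[2]
def wcloud(d):
    E=np.array(d["extrinsics"]);v,u=np.mgrid[:480,:640];a=(u-d["cx"])/d["fx"];b=(v-d["cy"])/d["fy"];r=np.hypot(a,b)+1e-12
    z=d["depth"].astype(float);z[z<=0]=np.nan;t=np.tan(r)
    P=np.stack([t*a/r*z,t*b/r*z,z],-1)
    return (P-E[:3,3])@E[:3,:3]
E
python3 -c "
from w import *
shot('hold1')"
```

```text
t 1.45 pos [0.5908 0.059  0.2485] F [0.38 0.44 0.38]
```

View pics/hold1.png

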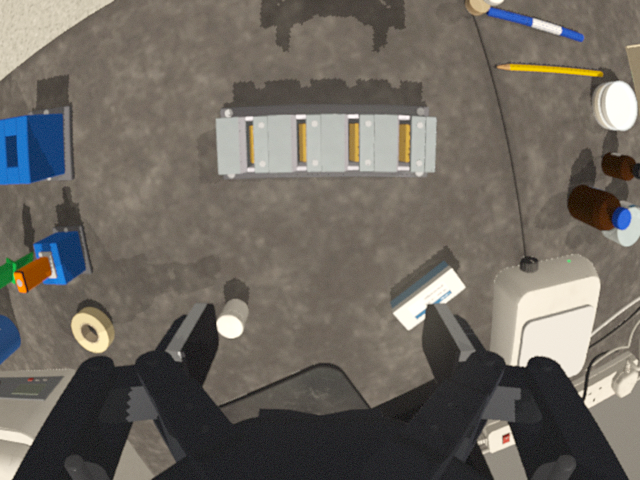

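```bash
python3 - <<'E'
from w import *
d=pickle.load(open("pics/hold1.pkl","rb"))
c=cv2.resize(d["frame"][95:190,205:445],None,fx=3.33,fy=3.33,interpolation=cv2.INTER_CUBIC);cv2.imwrite("pics/c3.png",c)
W=wcloud(d);z=W[...,2]
print("table",np.nanmedian(z[60:90,150:230]))
m=np.zeros(z.shape,bool);m[95:190,205:445]=1
for zz in (.06,.01):
    t=W[m&(abs(z-zz)<.006)];r=cv2.minAreaRect((t[:,:2]*1000).astype(np.float32));print(zz,np.round(r[0],1),np.round(r[1],1),round(r[2],1),np.median(t[:,2]),len(t))
# row profile
for v in (135,145,155): print(v,[int(k) for k in (z[v,210:445]*1000).round()])
E
```

```text
table -0.0006400849283611572
0.06 [534.7  80.4] [194.9  50.6] 73.0 0.05923546698200273 9545
0.01 [534.   79.1] [211.4  74.8] 73.1 0.009255912733796733 3506
135 [-1, 0, -1, 0, -1, 0, 0, 61, 60, 59, 59, 60, 60, 60, 61, 59, 60, 59, 59, 60, 60, 58, 59, 60, 60, 57, 59, 58, 59, 59, 55, 55, 53, 52, 49, 47, 44, 41, 35, 30, 45, 52, 52, 60, 61, 61, 59, 59, 60, 59, 60, 60, 59, 59, 59, 60, 59, 58, 59, 59, 59, 59, 59, 60, 59, 59, 60, 60, 59, 59, 59, 59, 58, 59, 60, 59, 59, 59, 58, 60, 59, 59, 57, 55, 52, 50, 47, 33, 29, 41, 45, 46, 52, 49, 50, 51, 50, 61, 61, 59, 60, 61, 58, 60, 60, 59, 60, 60, 60, 57, 60, 60, 61, 59, 59, 60, 57, 59, 59, 59, 59, 58, 59, 58, 60, 59, 59, 59, 59, 58, 60, 59, 60, 59, 61, 56, 54, 50, 30, 36, 41, 45, 46, 47, 51, 50, 51, 52, 54, 53, 60, 58, 60, 58, 59, 59, 58, 59, 61, 58, 59, 59, 60, 59, 59, 59, 58, 60, 60, 60, 59, 59, 60, 59, 59, 57, 60, 59, 60, 60, 59, 60, 59, 59, 58, 58, 58, 59, 52, 40, 41, 43, 46, 46, 48, 51, 50, 51, 51, 49, 55, 58, 59, 59, 59, 60, 60, 59, 60, 59, 60, 59, 59, 59, 60, 58, 60, 59, 60, 60, 59, 58, 60, 59, 60, 59, -1, 0, 0, -1, 0, 0, 0, -1, -1]Traceback (most recent call last):
  File "<stdin>", line 10, in <module>
ValueError: cannot convert float NaN to integer
```

View pics/c3.png

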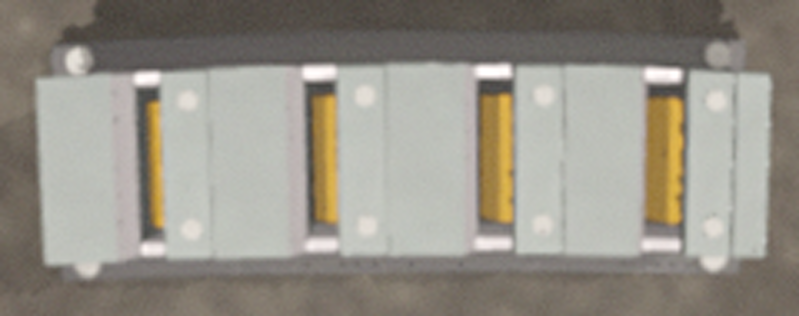

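```bash
python3 - <<'E'
from w import *
d=pickle.load(open("pics/hold1.pkl","rb"))
a=np.deg2rad(73.05);Y=np.array([np.cos(a),np.sin(a)]);X=np.array([Y[1],-Y[0]])
c=np.array([.5345,.0800])
for p in [(115,165),(163,165),(288,163),(340,163),(465,163),(517,163),(641,163),(687,163),(38,165),(770,163)]:
    w=wray(d,205+p[0]/3.333-.35,95+p[1]/3.333-.35,.06);print(p,np.round(w,4),"hy",round((w[:2]-c)@Y*1000,1),"hx",round((w[:2]-c)@X*1000,1))
E
```

```text
(115, 165) [0.5115 0.0078 0.06  ] hy -75.7 hx -1.0
(163, 165) [0.5158 0.0199 0.06  ] hy -62.9 hx -0.4
(288, 163) [0.5259 0.0511 0.06  ] hy -30.1 hx 0.2
(340, 163) [0.5301 0.0639 0.06  ] hy -16.7 hx 0.5
(465, 163) [0.5398 0.0946 0.06  ] hy 15.5 hx 0.8
(517, 163) [0.5437 0.1075 0.06  ] hy 29.0 hx 0.8
(641, 163) [0.5529 0.139  0.06  ] hy 61.8 hx 0.4
(687, 163) [0.5562 0.151  0.06  ] hy 74.2 hx 0.0
(38, 165) [ 0.5042 -0.012   0.06  ] hy -96.8 hx -2.1
(770, 163) [0.5622 0.1733 0.06  ] hy 97.3 hx -0.7
```

Request:
carry_out(
  targets=[
    [0.002, -0.06, 0, 0, 0, 0, 0.8],
    [0.004, -0.12, 0, 0, 0, 0, 0.8],
    [0.008, -0.18, 0, 0, 0, 0, 0.8],
    [0.01, -0.24, 0, 0, 0, 0, 0.7],
    [0.013, -0.3, -0.01, 0, 0, 0, 0.6],
    [0.015, -0.344, -0.02, 0, 0, 0, 0.6],
    [0.015, -0.344, -0.03, 0, 0, 0, 0.6],
    [0.015, -0.344, -0.03, 0, 0, 0, 0.6],
  ],
)

```text
time_s: 2.45
eef_pos: [0.6055, -0.2823, 0.2185]
eef_rot: [0.107, 0.7, -0.107, 0.698]
contact_force: [0.4, 0.7, -0.8]
width: 0.602
```

```bash
python3 -c "
from w import *
shot('g1')"
```

```text
t 2.5 pos [ 0.6058 -0.2822  0.2194] F [-0.52  0.25  0.29]
```

View pics/g1.png

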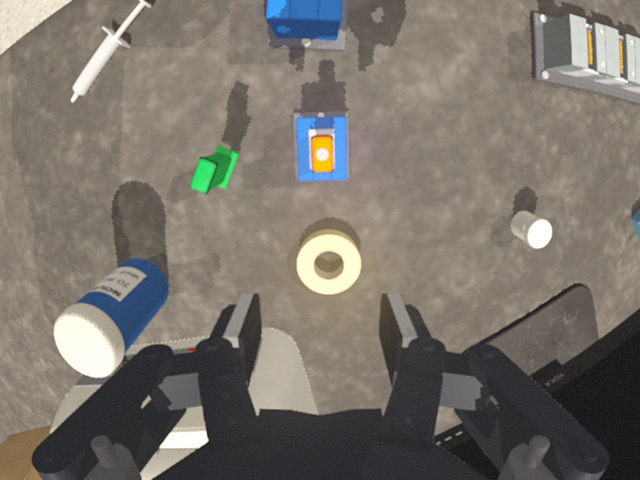

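```bash
python3 - <<'E'
from w import *
d=pickle.load(open("pics/g1.pkl","rb"))
c=cv2.resize(d["frame"][100:200,275:375],None,fx=6,fy=6,interpolation=cv2.INTER_CUBIC);cv2.imwrite("pics/c4.png",c)
W=wcloud(d);z=W[...,2];hsv=cv2.cvtColor(d["frame"],cv2.COLOR_BGR2HSV);H,S,V=[hsv[...,i] for i in range(3)]
win=np.zeros(z.shape,bool);win[100:200,275:375]=1
def rect(m,nm):
    t=W[m];r=cv2.minAreaRect((t[:,:2]*1000).astype(np.float32));print(nm,len(t),np.round(r[0],1),np.round(r[1],1),round(r[2],1),"z",round(np.median(t[:,2]),4),"mid",np.round(((np.percentile(t,1,axis=0)+np.percentile(t,99,axis=0))/2)[:2]*1000,1))
rect(win&(z>.100),"handle top")
rect(win&(abs(z-.055)<.006),"stand top")
rect(win&(abs(z-.006)<.004)&(V<110),"foot")
E
```

```text
handle top 783 [ 550.6 -264.9] [13.8 24.2] 72.8 z 0.1091 mid [ 550.4 -264.6]
stand top 2337 [ 550.3 -264.4] [40.4 51.5] 74.4 z 0.0533 mid [ 550.3 -264.3]
foot 12 [ 520.3 -254.5] [40.5  0.4] 74.5 z 0.0043 mid [ 520.3 -254.7]
```

View pics/c4.png

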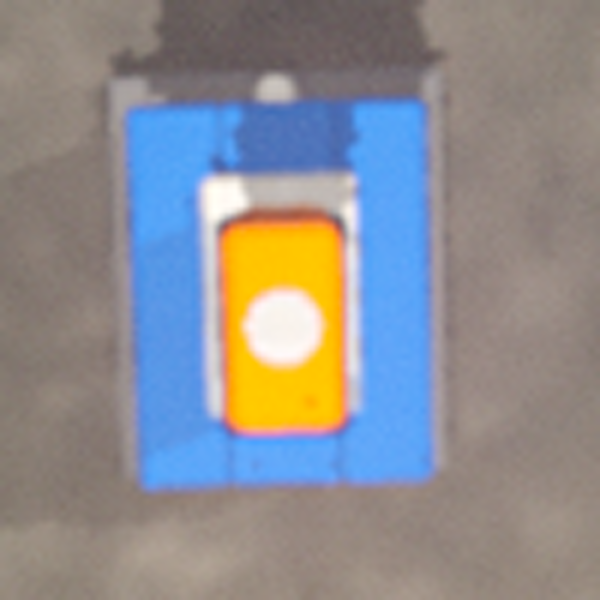

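Wrist crop: orange handle at (285,325) in crop, blue stand 51.5 x 40.4 mm measured, which matches the meant one; gauge at (0.5505, -0.2647), y axis about 73.5°. Going to grasp.

Request:
carry_out(
  targets=[
    [-0.03, 0.01, -0.02, 0, 0, 0.014, 0.6],
    [-0.055, 0.018, -0.05, 0, 0, 0.014, 0.6],
    [-0.055, 0.018, -0.07, 0, 0, 0.014, 0.6],
    [-0.055, 0.018, -0.09, 0, 0, 0.014, 0.6],
    [-0.055, 0.018, -0.11, 0, 0, 0.014, 0.6],
    [-0.055, 0.018, -0.13, 0, 0, 0.014, 0.6],
    [-0.055, 0.018, -0.145, 0, 0, 0.014, 0.6],
    [-0.055, 0.018, -0.145, 0, 0, 0.014, 0.6],
  ],
)

```text
time_s: 3.5
eef_pos: [0.5503, -0.2654, 0.0734]
eef_rot: [0.103, 0.7, -0.102, 0.699]
contact_force: [0.0, 0.2, 0.3]
width: 0.599
```

```bash
python3 -c "
from w import *
d=shot('g2')
for n in ('side',):
    q=get_image(n);cv2.imwrite('pics/g2s.png',cv2.resize(q['frame'][200:340,280:460],None,fx=4,fy=4,interpolation=cv2.INTER_CUBIC))"
```

```text
t 3.55 pos [ 0.5506 -0.2657  0.0743] F [-0.69 -0.43  0.49]
```

View pics/g2s.png

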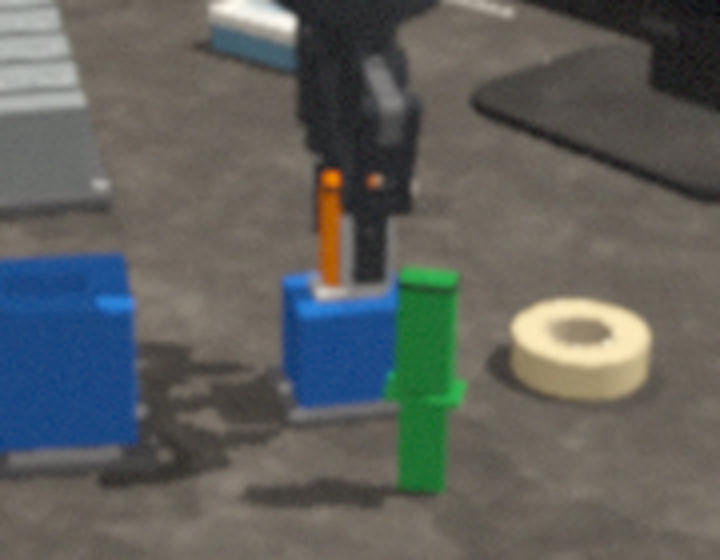

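View pics/g2.png

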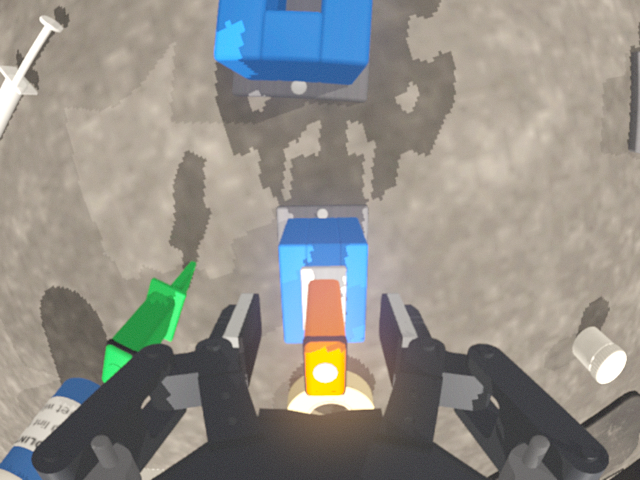

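Wrist image shows the handle (325,340) centred between the fingers. Raising 4 mm to clear the flange while the pads swing forward, then closing.

Request:
carry_out(
  targets=[
    [0, 0, 0.004, 0, 0, 0, 0.5],
    [0, 0, 0.004, 0, 0, 0, 0.35],
    [0, 0, 0.004, 0, 0, 0, 0.2],
    [0, 0, 0.004, 0, 0, 0, 0.1],
    [0, 0, 0.004, 0, 0, 0, 0],
    [0, 0, 0.004, 0, 0, 0, 0],
    [0, 0, 0.004, 0, 0, 0, 0],
  ],
)

```text
time_s: 4.47
eef_pos: [0.5507, -0.2659, 0.0786]
eef_rot: [0.102, 0.699, -0.103, 0.7]
contact_force: [-0.3, 0.4, 5.3]
width: 0.158
```

```bash
python3 -c "
from w import *
d=shot('g3')
for n in ('side',):
    q=get_image(n);cv2.imwrite('pics/g3s.png',cv2.resize(q['frame'][200:340,280:460],None,fx=4,fy=4,interpolation=cv2.INTER_CUBIC))
s=get_state();print(s['width'],s['torque'],s['contact_force'],s['eef_pos'])"
```

```text
t 4.53 pos [ 0.5506 -0.2659  0.0786] F [-1.28  0.42  5.65]
0.15294038904808932 [0.10427331 0.13301548 0.06758422] [-0.56391664  0.96460173  4.97578323] [ 0.5506546  -0.26591604  0.07859977]
```

View pics/g3s.png

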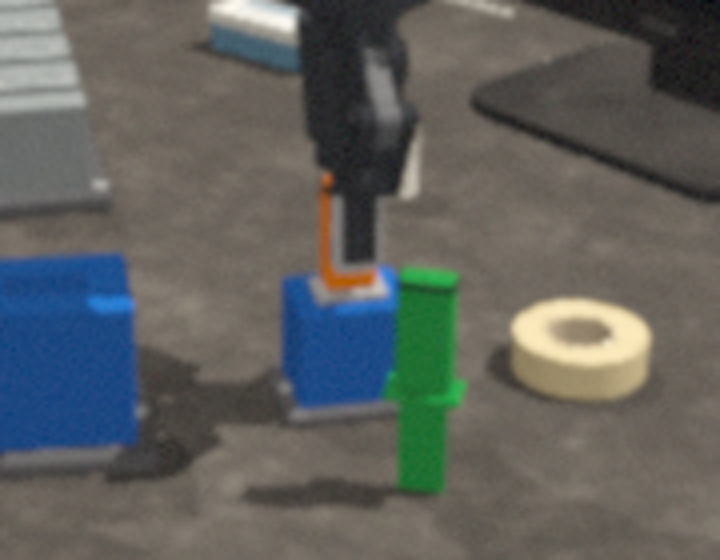

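View pics/g3.png

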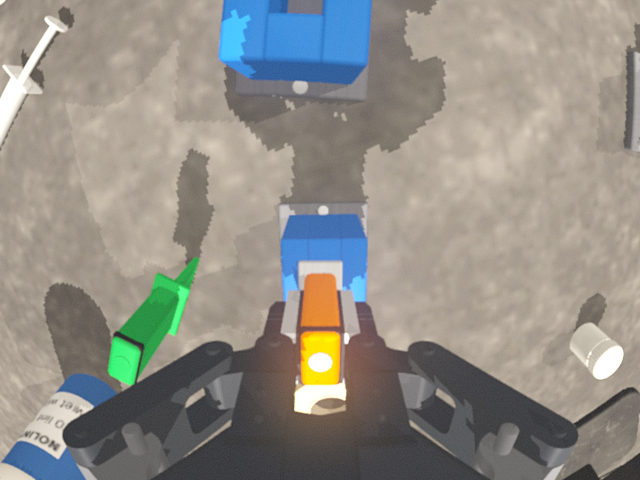

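Gripped (13 mm opening), gauge centred. Lifting straight up.

Request:
carry_out(
  targets=[
    [0, 0, 0.005, 0, 0, 0, 0],
    [0, 0, 0.015, 0, 0, 0, 0],
    [0, 0, 0.03, 0, 0, 0, 0],
    [0, 0, 0.05, 0, 0, 0, 0],
    [0, 0, 0.07, 0, 0, 0, 0],
    [0, 0, 0.085, 0, 0, 0, 0],
    [0, 0, 0.085, 0, 0, 0, 0],
  ],
)

```text
time_s: 5.45
eef_pos: [0.5509, -0.2661, 0.1647]
eef_rot: [0.102, 0.699, -0.103, 0.7]
contact_force: [-0.0, 0.9, -1.7]
width: 0.152
```

```bash
python3 -c "
from w import *
q=get_image('side');cv2.imwrite('pics/g4s.png',cv2.resize(q['frame'][160:320,280:460],None,fx=4,fy=3.7,interpolation=cv2.INTER_CUBIC))
d=shot('g4')
s=get_state();print(s['width'],s['torque'],s['contact_force'],s['eef_pos'])"
```

```text
t 5.55 pos [ 0.5503 -0.2657  0.1628] F [ 0.57  0.33 -1.77]
0.15702752611355023 [ 0.02902999 -0.02841941  0.04588772] [ 0.57363889  0.3301295  -1.76732727] [ 0.55033943 -0.26574004  0.1628214 ]
```

View pics/g4s.png

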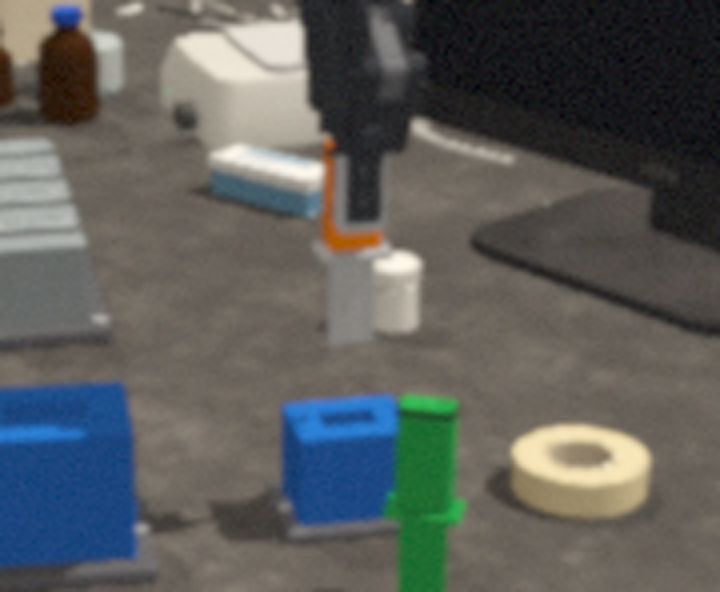

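View pics/g4.png

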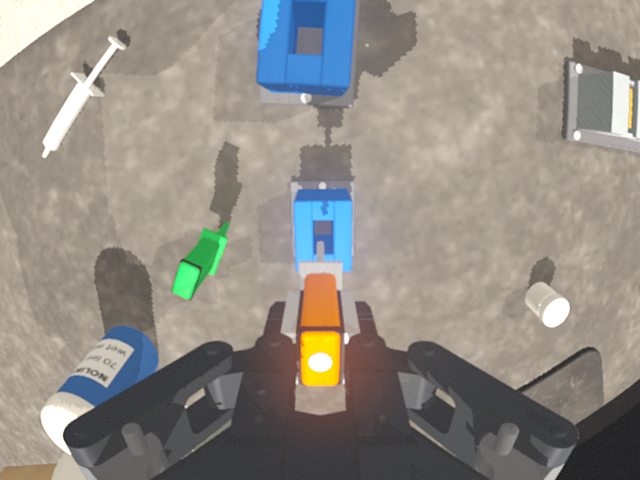

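Gauge is out and upright (blade at (350,300) in side crop, empty pocket in wrist view). Moving over slot 1.

Request:
carry_out(
  targets=[
    [-0.006, 0.05, 0, 0, 0, 0, 0],
    [-0.013, 0.1, 0, 0, 0, 0, 0],
    [-0.02, 0.15, 0, 0, 0, 0, 0],
    [-0.026, 0.2, 0, 0, 0, 0, 0],
    [-0.032, 0.25, 0, 0, 0, 0, 0],
    [-0.036, 0.279, -0.01, 0, 0, 0, 0],
    [-0.036, 0.279, -0.02, 0, 0, 0, 0],
    [-0.036, 0.279, -0.02, 0, 0, 0, 0],
  ],
)

```text
time_s: 6.55
eef_pos: [0.5141, 0.0127, 0.1422]
eef_rot: [0.102, 0.7, -0.103, 0.699]
contact_force: [-0.5, -0.8, -0.8]
width: 0.16
```

```bash
cat > look.py <<'E'
from w import *
t=sys.argv[1]
d=shot(t)
cv2.imwrite(f'pics/{t}c.png',cv2.resize(d['frame'][180:420,200:520],None,fx=2.5,fy=2.5,interpolation=cv2.INTER_CUBIC))
q=get_image('side');cv2.imwrite(f'pics/{t}s.png',cv2.resize(q['frame'][140:280,230:370],None,fx=4.2,fy=4.2,interpolation=cv2.INTER_CUBIC))
s=get_state();print(s['width'],np.round(s['torque'],2),np.round(s['contact_force'],2),np.round(s['eef_pos'],4),s['eef_rot'])
E
python3 look.py s1
```

```text
t 6.6 pos [0.5144 0.0124 0.1427] F [-0.12  0.21 -1.24]
0.16071488736733483 [-0.01 -0.03  0.02] [-0.83  0.09 -0.16] [0.5146 0.0123 0.1431] [ 0.10277865  0.69974691 -0.10286351  0.69943542]
```

View pics/s1c.png

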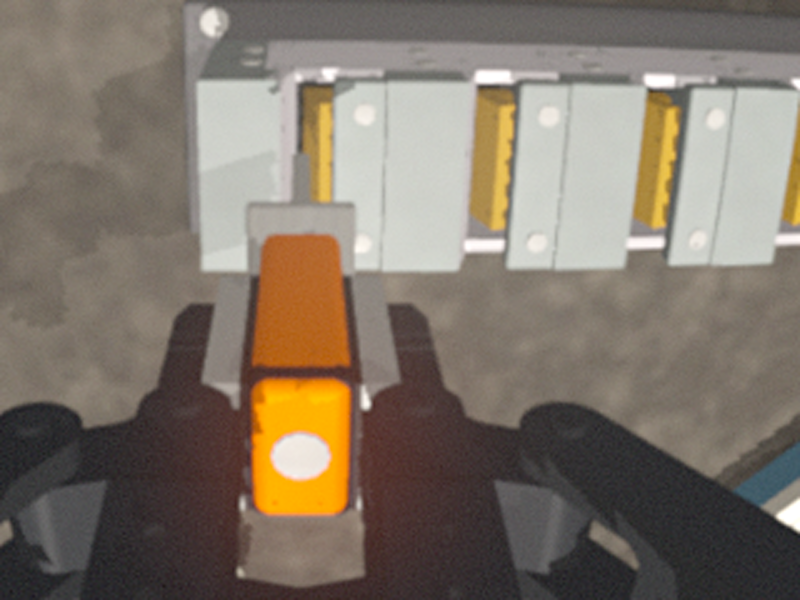

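View pics/s1s.png

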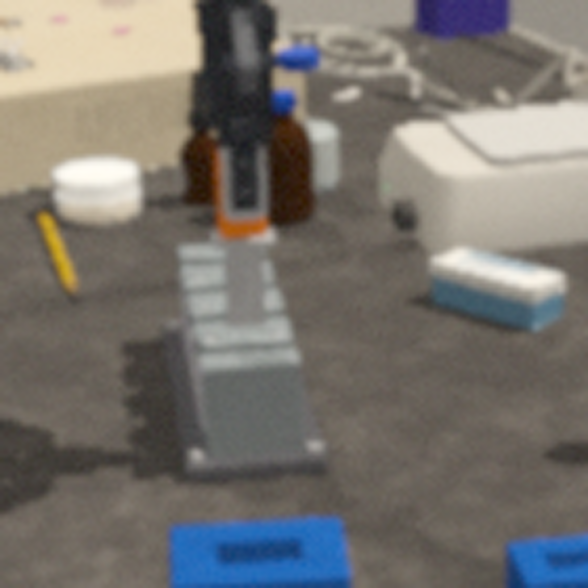

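```bash
python3 - <<'E'
from w import *
d=pickle.load(open("pics/s1.pkl","rb"))
cv2.imwrite("pics/c5.png",cv2.resize(d["frame"][195:285,270:370],None,fx=8,fy=6.6,interpolation=cv2.INTER_CUBIC))
E
```

```text
(no output)
```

View pics/c5.png

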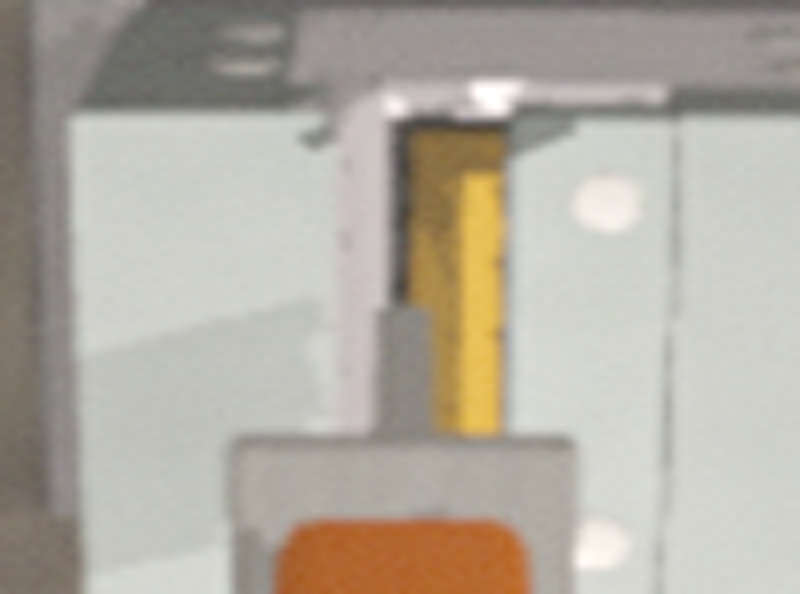

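Wrist crop: mouth edges at x=336/508 and blade at 404, so the blade is 1.3 mm to -y. Correcting and lowering to about 10 mm depth.

Request:
carry_out(
  targets=[
    [0.0004, 0.0013, -0.003, 0, 0, 0, 0],
    [0.0004, 0.0013, -0.007, 0, 0, 0, 0],
    [0.0004, 0.0013, -0.011, 0, 0, 0, 0],
    [0.0004, 0.0013, -0.015, 0, 0, 0, 0],
    [0.0004, 0.0013, -0.019, 0, 0, 0, 0],
    [0.0004, 0.0013, -0.022, 0, 0, 0, 0],
    [0.0004, 0.0013, -0.022, 0, 0, 0, 0],
  ],
)

```text
time_s: 7.52
eef_pos: [0.5148, 0.0145, 0.1211]
eef_rot: [0.102, 0.7, -0.102, 0.7]
contact_force: [0.4, -0.8, -0.4]
width: 0.156
```

```bash
python3 look.py s1b
```

```text
t 7.58 pos [0.5149 0.0144 0.1213] F [ 0.13  0.33 -0.11]
0.1562711083566704 [-0.03  0.02 -0.03] [0.27 0.41 0.19] [0.515  0.0145 0.1214] [ 0.10246007  0.69959546 -0.10245171  0.69969406]
```

View pics/s1bc.png

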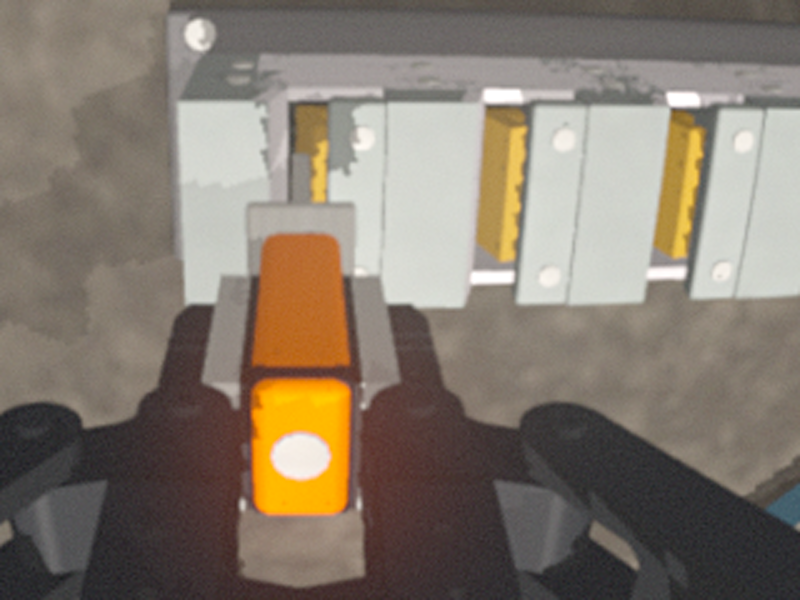

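Blade centred in mouth. Lowering in small steps.

Request:
carry_out(
  targets=[
    [0, 0, -0.002, 0, 0, 0, 0],
    [0, 0, -0.004, 0, 0, 0, 0],
    [0, 0, -0.005, 0, 0, 0, 0],
    [0, 0, -0.006, 0, 0, 0, 0],
  ],
)

```text
time_s: 8.12
eef_pos: [0.5149, 0.0145, 0.1152]
eef_rot: [0.102, 0.7, -0.102, 0.7]
contact_force: [-0.9, 0.2, -1.3]
width: 0.156
```

Request:
carry_out(
  targets=[
    [0, 0, -0.001, 0, 0, 0, 0],
  ],
)

```text
time_s: 8.25
eef_pos: [0.515, 0.0144, 0.1143]
eef_rot: [0.102, 0.7, -0.102, 0.7]
contact_force: [0.3, -1.1, -0.7]
width: 0.157
```

Request:
carry_out(
  targets=[
    [0, 0, -0.001, 0, 0, 0, 0],
  ],
)

```text
time_s: 8.38
eef_pos: [0.5149, 0.0144, 0.1133]
eef_rot: [0.102, 0.7, -0.102, 0.7]
contact_force: [0.9, -0.5, 0.8]
width: 0.158
```

Request:
carry_out(
  targets=[
    [0, 0, -0.001, 0, 0, 0, 0],
  ],
)

```text
time_s: 8.5
eef_pos: [0.515, 0.0145, 0.1123]
eef_rot: [0.102, 0.7, -0.102, 0.7]
contact_force: [0.5, 0.8, 0.3]
width: 0.153
```

Request:
carry_out(
  targets=[
    [0, 0, -0.001, 0, 0, 0, 0],
  ],
)

```text
time_s: 8.62
eef_pos: [0.5149, 0.0144, 0.1112]
eef_rot: [0.102, 0.7, -0.102, 0.7]
contact_force: [-0.1, 0.1, 0.3]
width: 0.159
```

Request:
carry_out(
  targets=[
    [0, 0, -0.001, 0, 0, 0, 0],
  ],
)

```text
time_s: 8.75
eef_pos: [0.5149, 0.0144, 0.1102]
eef_rot: [0.102, 0.7, -0.102, 0.7]
contact_force: [-1.1, 0.1, 0.3]
width: 0.153
```

Request:
carry_out(
  targets=[
    [0, 0, -0.001, 0, 0, 0, 0],
  ],
)

```text
time_s: 8.88
eef_pos: [0.5149, 0.0144, 0.1092]
eef_rot: [0.102, 0.7, -0.102, 0.7]
contact_force: [-0.0, 0.0, 0.1]
width: 0.153
```

Request:
carry_out(
  targets=[
    [0, 0, -0.001, 0, 0, 0, 0],
    [0, 0, -0.002, 0, 0, 0, 0],
  ],
)

```text
time_s: 9.12
eef_pos: [0.5149, 0.0144, 0.1072]
eef_rot: [0.102, 0.7, -0.102, 0.7]
contact_force: [0.4, 0.4, -0.8]
width: 0.164
```

Slot 1 is slack. On to slot 2: up, across 46 mm, down to 10 mm depth.

Request:
carry_out(
  targets=[
    [0, 0, 0.01, 0, 0, 0, 0],
    [0, 0, 0.022, 0, 0, 0, 0],
    [0, 0, 0.035, 0, 0, 0, 0],
    [0, 0, 0.035, 0, 0, 0, 0],
    [0.0045, 0.0147, 0.035, 0, 0, 0, 0],
    [0.009, 0.0293, 0.035, 0, 0, 0, 0],
    [0.0134, 0.044, 0.035, 0, 0, 0, 0],
    [0.0134, 0.044, 0.035, 0, 0, 0, 0],
  ],
)

```text
time_s: 10.12
eef_pos: [0.5284, 0.0597, 0.142]
eef_rot: [0.102, 0.7, -0.102, 0.7]
contact_force: [-0.4, 0.2, -0.9]
width: 0.158
```

```bash
python3 look.py s2
```

```text
t 10.18 pos [0.5283 0.0591 0.142 ] F [ 0.05 -0.56 -1.21]
0.15723072958541787 [-0.04 -0.02  0.03] [-0.25 -0.96 -0.75] [0.5282 0.0586 0.1421] [ 0.10217281  0.69982776 -0.10229387  0.69952683]
```

View pics/s2c.png

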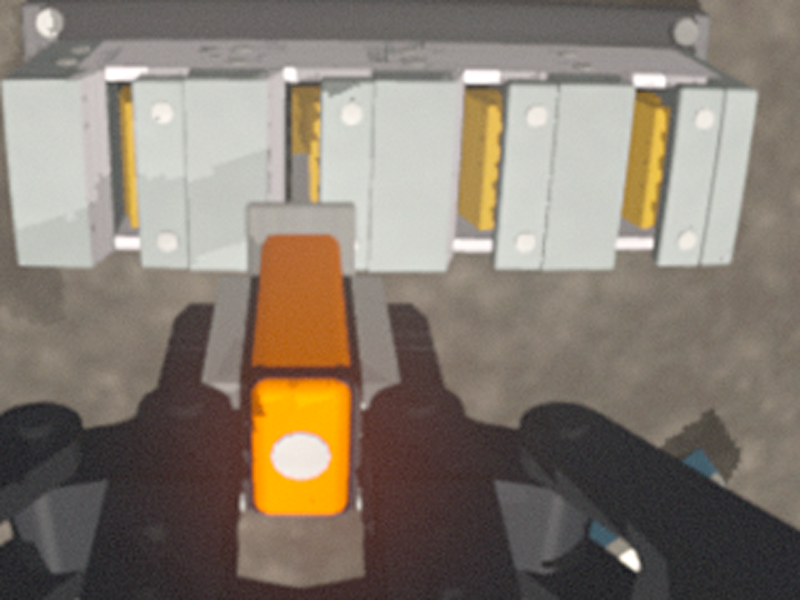

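Mouth edges 270/321, blade at 300: shift about -1 mm in y and lower.

Request:
carry_out(
  targets=[
    [-0.0003, -0.0008, -0.005, 0, 0, 0, 0],
    [-0.0003, -0.0008, -0.01, 0, 0, 0, 0],
    [-0.0003, -0.0008, -0.016, 0, 0, 0, 0],
    [-0.0003, -0.0008, -0.021, 0, 0, 0, 0],
    [-0.0003, -0.0008, -0.024, 0, 0, 0, 0],
    [-0.0003, -0.0008, -0.025, 0, 0, 0, 0],
    [-0.0003, -0.0008, -0.026, 0, 0, 0, 0],
  ],
)

```text
time_s: 11.1
eef_pos: [0.5281, 0.0577, 0.1164]
eef_rot: [0.102, 0.7, -0.102, 0.7]
contact_force: [-0.9, -0.0, -0.6]
width: 0.159
```

Request:
carry_out(
  targets=[
    [0, 0, -0.001, 0, 0, 0, 0],
  ],
)

```text
time_s: 11.22
eef_pos: [0.5281, 0.0577, 0.1154]
eef_rot: [0.102, 0.7, -0.102, 0.7]
contact_force: [-0.8, 0.7, -0.7]
width: 0.158
```

Request:
carry_out(
  targets=[
    [0, 0, -0.001, 0, 0, 0, 0],
  ],
)

```text
time_s: 11.35
eef_pos: [0.5281, 0.0577, 0.1144]
eef_rot: [0.102, 0.7, -0.102, 0.7]
contact_force: [-0.0, 0.1, 3.1]
width: 0.154
```

Request:
carry_out(
  targets=[
    [0, 0, -0.0005, 0, 0, 0, 0],
  ],
)

```text
time_s: 11.48
eef_pos: [0.5282, 0.0577, 0.1142]
eef_rot: [0.102, 0.699, -0.102, 0.7]
contact_force: [-0.5, 0.5, 6.1]
width: 0.156
```

Rises steeply (about 7 N within ~1 to 2 mm of contact), so slot 2 is probably the stiff one. Backing out and trying slot 3.

Request:
carry_out(
  targets=[
    [0, 0, 0.006, 0, 0, 0, 0],
    [0, 0, 0.017, 0, 0, 0, 0],
    [0, 0, 0.0275, 0, 0, 0, 0],
    [0, 0, 0.0275, 0, 0, 0, 0],
    [0.0045, 0.0147, 0.0275, 0, 0, 0, 0],
    [0.009, 0.0293, 0.0275, 0, 0, 0, 0],
    [0.0134, 0.044, 0.0275, 0, 0, 0, 0],
    [0.0134, 0.044, 0.0275, 0, 0, 0, 0],
    [0.0134, 0.044, 0.0275, 0, 0, 0, 0],
  ],
)

```text
time_s: 12.6
eef_pos: [0.5413, 0.1016, 0.1411]
eef_rot: [0.102, 0.7, -0.102, 0.7]
contact_force: [0.4, -0.9, -0.9]
width: 0.16
```

```bash
python3 look.py s3
```

```text
t 12.65 pos [0.5413 0.1014 0.1412] F [-0.57  0.02 -0.56]
0.15600218975219857 [-0.03  0.02 -0.  ] [ 0.6  -0.34 -1.25] [0.5413 0.1013 0.1412] [ 0.10253033  0.6996734  -0.10259442  0.69958491]
```

View pics/s3c.png

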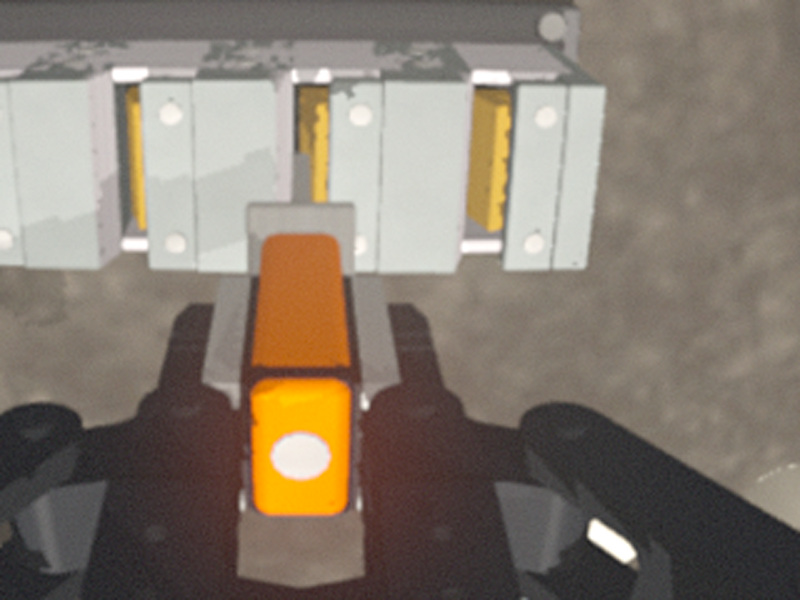

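Request:
carry_out(
  targets=[
    [0.0002, 0.0006, -0.005, 0, 0, 0, 0],
    [0.0002, 0.0006, -0.01, 0, 0, 0, 0],
    [0.0002, 0.0006, -0.016, 0, 0, 0, 0],
    [0.0002, 0.0006, -0.02, 0, 0, 0, 0],
    [0.0002, 0.0006, -0.023, 0, 0, 0, 0],
    [0.0002, 0.0006, -0.024, 0, 0, 0, 0],
    [0.0002, 0.0006, -0.025, 0, 0, 0, 0],
  ],
)

```text
time_s: 13.58
eef_pos: [0.5417, 0.1023, 0.1164]
eef_rot: [0.102, 0.7, -0.102, 0.7]
contact_force: [-0.1, -0.9, 0.0]
width: 0.157
```

Request:
carry_out(
  targets=[
    [0, 0, -0.001, 0, 0, 0, 0],
  ],
)

```text
time_s: 13.7
eef_pos: [0.5417, 0.1022, 0.1153]
eef_rot: [0.102, 0.7, -0.102, 0.7]
contact_force: [-0.1, 0.6, -0.2]
width: 0.162
```

Request:
carry_out(
  targets=[
    [0, 0, -0.001, 0, 0, 0, 0],
  ],
)

```text
time_s: 13.82
eef_pos: [0.5417, 0.1023, 0.1144]
eef_rot: [0.102, 0.7, -0.102, 0.7]
contact_force: [-0.6, -0.6, 2.8]
width: 0.156
```

Request:
carry_out(
  targets=[
    [0, 0, -0.0005, 0, 0, 0, 0],
  ],
)

```text
time_s: 13.95
eef_pos: [0.5418, 0.1023, 0.1142]
eef_rot: [0.103, 0.699, -0.102, 0.7]
contact_force: [-1.9, -0.4, 5.9]
width: 0.154
```

Similar to slot 2 at first contact, so I need to go a bit further to tell them apart. Small steps, stopping below 12 N.

Request:
carry_out(
  targets=[
    [0, 0, -0.0005, 0, 0, 0, 0],
  ],
)

```text
time_s: 14.08
eef_pos: [0.5419, 0.1023, 0.1139]
eef_rot: [0.103, 0.699, -0.102, 0.7]
contact_force: [-0.3, 0.0, 8.4]
width: 0.154
```

Request:
carry_out(
  targets=[
    [0, 0, 0, 0, 0, 0, 0],
  ],
)

```text
time_s: 14.2
eef_pos: [0.5419, 0.1023, 0.1139]
eef_rot: [0.103, 0.699, -0.102, 0.7]
contact_force: [-1.0, 0.7, 5.2]
width: 0.158
```

```bash
python3 look.py s3b
```

```text
t 14.25 pos [0.5419 0.1023 0.1139] F [-0.63 -0.99  6.35]
0.15899889410877624 [ 0.    0.17 -0.02] [-0.66  0.56  5.95] [0.5419 0.1023 0.1139] [ 0.10256624  0.69928045 -0.10232729  0.70001153]
```

View pics/s3bc.png

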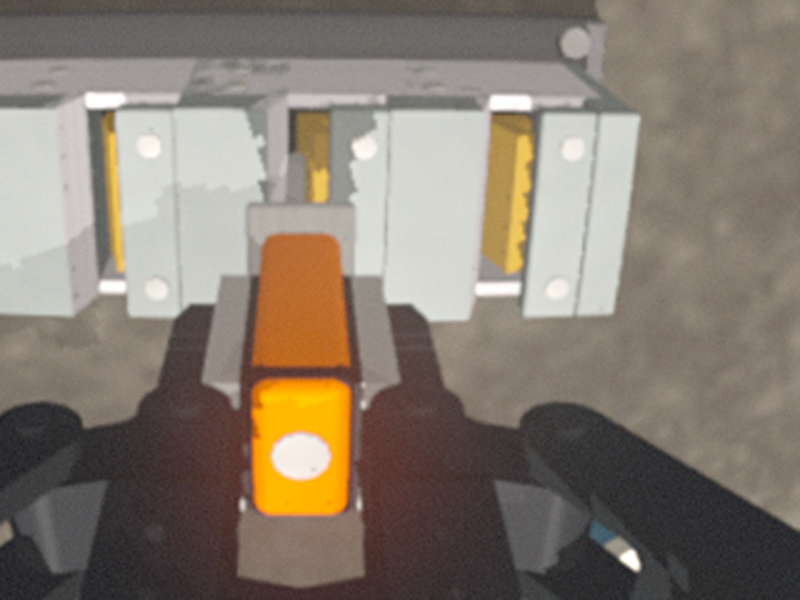

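View pics/s3bs.png

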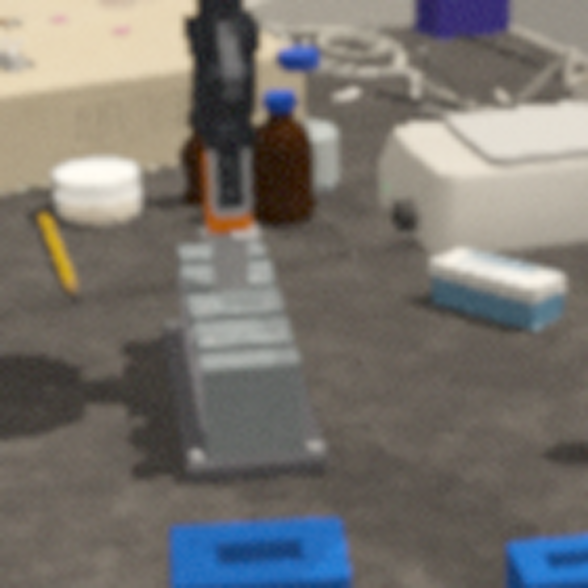

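Blade is in the mouth, pushed slightly to the fixed wall by the jaw. Force eased to about 6 N while held. Continuing very finely.

Request:
carry_out(
  targets=[
    [0, 0, -0.0004, 0, 0, 0, 0],
  ],
)

```text
time_s: 14.42
eef_pos: [0.542, 0.1024, 0.1136]
eef_rot: [0.103, 0.699, -0.102, 0.7]
contact_force: [-1.0, -0.2, 8.1]
width: 0.158
```

```bash
python3 -c "
from cell import *
s=get_state();print(s['contact_force'],s['eef_pos'],s['torque'])"
```

```text
[-1.02707672 -0.17158507  8.10642058] [0.54198953 0.10235813 0.11363763] [ 0.02109715  0.262869   -0.0405165 ]
```

Request:
carry_out(
  targets=[
    [0, 0, -0.0004, 0, 0, 0, 0],
  ],
)

```text
time_s: 14.55
eef_pos: [0.5421, 0.1024, 0.1134]
eef_rot: [0.103, 0.699, -0.102, 0.7]
contact_force: [-0.5, 0.2, 9.2]
width: 0.154
```

Request:
carry_out(
  targets=[
    [0, 0, -0.0004, 0, 0, 0, 0],
  ],
)

```text
time_s: 14.68
eef_pos: [0.5422, 0.1024, 0.1131]
eef_rot: [0.103, 0.699, -0.102, 0.7]
contact_force: [-0.5, 0.1, 9.9]
width: 0.159
```

Undecided at about 10 N with only ~2 mm of contact. I won't force it. Backing out and testing slot 4 for comparison.

Request:
carry_out(
  targets=[
    [0, 0, 0.007, 0, 0, 0, 0],
    [0, 0, 0.018, 0, 0, 0, 0],
    [0, 0, 0.029, 0, 0, 0, 0],
    [0, 0, 0.029, 0, 0, 0, 0],
    [0.0045, 0.0147, 0.029, 0, 0, 0, 0],
    [0.009, 0.0293, 0.029, 0, 0, 0, 0],
    [0.0134, 0.044, 0.029, 0, 0, 0, 0],
    [0.0134, 0.044, 0.029, 0, 0, 0, 0],
    [0.0134, 0.044, 0.029, 0, 0, 0, 0],
  ],
)

```text
time_s: 15.8
eef_pos: [0.5549, 0.1462, 0.1409]
eef_rot: [0.102, 0.7, -0.102, 0.7]
contact_force: [0.0, 0.2, -1.1]
width: 0.155
```

```bash
python3 look.py s4
```

```text
t 15.85 pos [0.5549 0.146  0.141 ] F [ 0.81 -0.3  -1.57]
0.16118114367738262 [ 0.02 -0.03  0.01] [-0.06  0.52 -1.02] [0.5549 0.1459 0.141 ] [ 0.10250431  0.6996831  -0.10260933  0.69957684]
```

View pics/s4c.png

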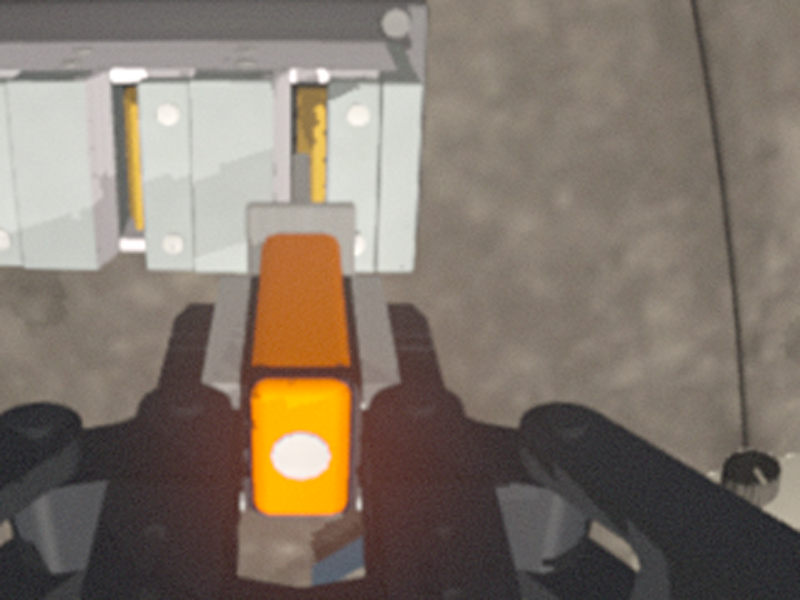

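View pics/s4s.png

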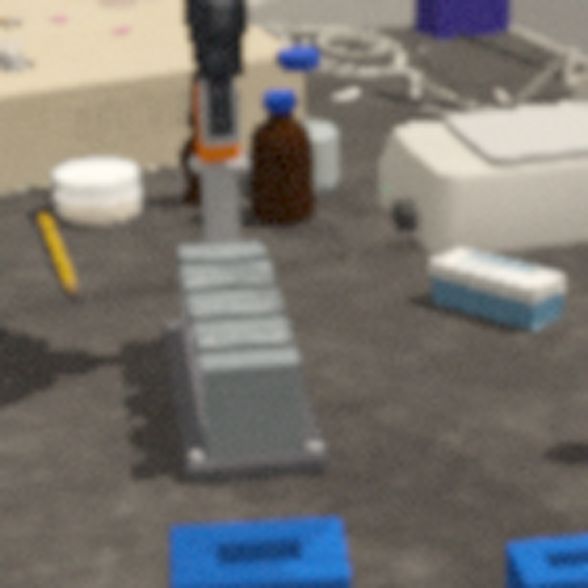

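Centred over slot 4. Lowering.

Request:
carry_out(
  targets=[
    [0, 0, -0.005, 0, 0, 0, 0],
    [0, 0, -0.01, 0, 0, 0, 0],
    [0, 0, -0.016, 0, 0, 0, 0],
    [0, 0, -0.02, 0, 0, 0, 0],
    [0, 0, -0.023, 0, 0, 0, 0],
    [0, 0, -0.024, 0, 0, 0, 0],
    [0, 0, -0.025, 0, 0, 0, 0],
  ],
)

```text
time_s: 16.77
eef_pos: [0.5551, 0.1462, 0.1161]
eef_rot: [0.102, 0.7, -0.102, 0.7]
contact_force: [0.5, -0.0, -0.6]
width: 0.158
```

Request:
carry_out(
  targets=[
    [0, 0, -0.001, 0, 0, 0, 0],
  ],
)

```text
time_s: 16.9
eef_pos: [0.5551, 0.1463, 0.1152]
eef_rot: [0.102, 0.7, -0.102, 0.7]
contact_force: [0.5, -0.4, -0.0]
width: 0.158
```

Request:
carry_out(
  targets=[
    [0, 0, -0.001, 0, 0, 0, 0],
  ],
)

```text
time_s: 17.02
eef_pos: [0.5551, 0.1462, 0.1141]
eef_rot: [0.102, 0.7, -0.102, 0.7]
contact_force: [1.0, -0.2, -0.3]
width: 0.154
```

Request:
carry_out(
  targets=[
    [0, 0, -0.0005, 0, 0, 0, 0],
  ],
)

```text
time_s: 17.15
eef_pos: [0.555, 0.1462, 0.1136]
eef_rot: [0.102, 0.7, -0.102, 0.7]
contact_force: [0.5, 0.7, 0.2]
width: 0.155
```

Request:
carry_out(
  targets=[
    [0, 0, -0.0005, 0, 0, 0, 0],
  ],
)

```text
time_s: 17.27
eef_pos: [0.555, 0.1463, 0.1131]
eef_rot: [0.102, 0.7, -0.102, 0.7]
contact_force: [-0.3, 0.7, -0.0]
width: 0.161
```

Request:
carry_out(
  targets=[
    [0, 0, -0.001, 0, 0, 0, 0],
  ],
)

```text
time_s: 17.4
eef_pos: [0.555, 0.1463, 0.1121]
eef_rot: [0.102, 0.7, -0.102, 0.7]
contact_force: [0.4, 0.1, 0.8]
width: 0.157
```

Request:
carry_out(
  targets=[
    [0, 0, -0.001, 0, 0, 0, 0],
  ],
)

```text
time_s: 17.52
eef_pos: [0.555, 0.1462, 0.111]
eef_rot: [0.102, 0.7, -0.102, 0.7]
contact_force: [-0.8, -0.1, -0.1]
width: 0.157
```

Request:
carry_out(
  targets=[
    [0, 0, -0.001, 0, 0, 0, 0],
  ],
)

```text
time_s: 17.65
eef_pos: [0.555, 0.1463, 0.11]
eef_rot: [0.102, 0.7, -0.102, 0.7]
contact_force: [-0.2, -0.3, 0.4]
width: 0.155
```

Request:
carry_out(
  targets=[
    [0, 0, -0.001, 0, 0, 0, 0],
  ],
)

```text
time_s: 17.77
eef_pos: [0.555, 0.1462, 0.109]
eef_rot: [0.102, 0.7, -0.102, 0.7]
contact_force: [0.2, 0.3, 0.3]
width: 0.151
```

Request:
carry_out(
  targets=[
    [0, 0, -0.001, 0, 0, 0, 0],
  ],
)

```text
time_s: 17.9
eef_pos: [0.555, 0.1462, 0.108]
eef_rot: [0.102, 0.7, -0.102, 0.7]
contact_force: [0.4, -0.8, 0.3]
width: 0.155
```

Slots 1 and 4 are slack, so 2 and 3 are the right and the stiff one. Back to slot 2 to compare.

Request:
carry_out(
  targets=[
    [0, 0, 0.012, 0, 0, 0, 0],
    [0, 0, 0.024, 0, 0, 0, 0],
    [0, 0, 0.034, 0, 0, 0, 0],
    [0, 0, 0.034, 0, 0, 0, 0],
    [-0.009, -0.0295, 0.034, 0, 0, 0, 0],
    [-0.018, -0.059, 0.034, 0, 0, 0, 0],
    [-0.0269, -0.0885, 0.034, 0, 0, 0, 0],
    [-0.0269, -0.0885, 0.034, 0, 0, 0, 0],
    [-0.0269, -0.0885, 0.034, 0, 0, 0, 0],
  ],
)

```text
time_s: 19.02
eef_pos: [0.5282, 0.0581, 0.142]
eef_rot: [0.103, 0.7, -0.102, 0.7]
contact_force: [0.3, 0.2, -0.8]
width: 0.152
```

```bash
python3 look.py s5
```

```text
t 19.07 pos [0.5283 0.0583 0.142 ] F [-0.11  0.89 -1.49]
0.15548781750449192 [ 0.01 -0.    0.04] [-0.32  0.99 -0.68] [0.5282 0.0584 0.142 ] [ 0.1022277   0.69971526 -0.10217922  0.6996481 ]
```

View pics/s5c.png

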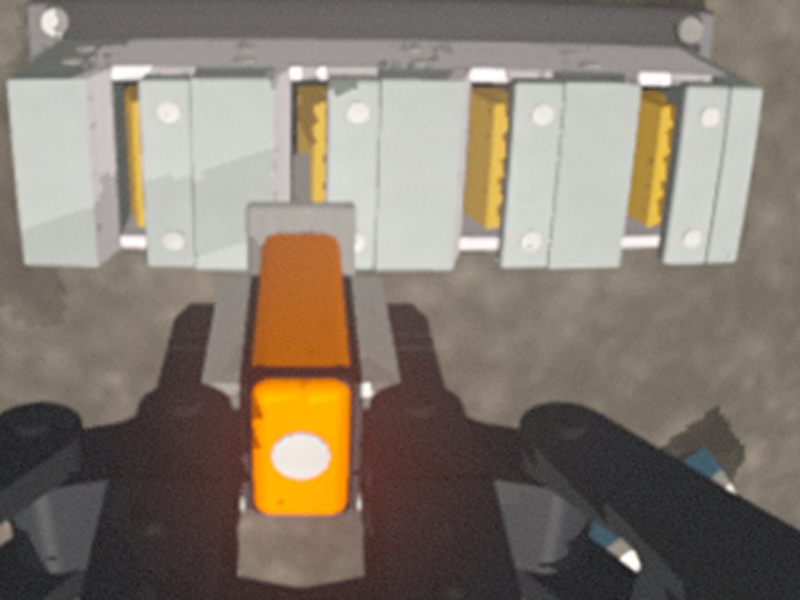

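Request:
carry_out(
  targets=[
    [0, 0, -0.005, 0, 0, 0, 0],
    [0, 0, -0.01, 0, 0, 0, 0],
    [0, 0, -0.016, 0, 0, 0, 0],
    [0, 0, -0.021, 0, 0, 0, 0],
    [0, 0, -0.0245, 0, 0, 0, 0],
    [0, 0, -0.0255, 0, 0, 0, 0],
    [0, 0, -0.0265, 0, 0, 0, 0],
  ],
)

```text
time_s: 20.0
eef_pos: [0.5282, 0.0577, 0.1156]
eef_rot: [0.102, 0.7, -0.102, 0.7]
contact_force: [0.7, 0.1, -1.0]
width: 0.152
```

Request:
carry_out(
  targets=[
    [0, 0, -0.001, 0, 0, 0, 0],
  ],
)

```text
time_s: 20.12
eef_pos: [0.5282, 0.0578, 0.1147]
eef_rot: [0.102, 0.7, -0.102, 0.7]
contact_force: [-0.2, 0.3, 1.0]
width: 0.158
```

Request:
carry_out(
  targets=[
    [0, 0, -0.0005, 0, 0, 0, 0],
  ],
)

```text
time_s: 20.25
eef_pos: [0.5283, 0.0578, 0.1144]
eef_rot: [0.103, 0.699, -0.102, 0.7]
contact_force: [-0.6, -0.5, 2.8]
width: 0.154
```

Request:
carry_out(
  targets=[
    [0, 0, -0.0005, 0, 0, 0, 0],
  ],
)

```text
time_s: 20.38
eef_pos: [0.5284, 0.0578, 0.114]
eef_rot: [0.103, 0.699, -0.102, 0.7]
contact_force: [0.2, 0.4, 6.2]
width: 0.159
```

Request:
carry_out(
  targets=[
    [0, 0, -0.0004, 0, 0, 0, 0],
  ],
)

```text
time_s: 20.5
eef_pos: [0.5285, 0.0578, 0.1138]
eef_rot: [0.103, 0.699, -0.102, 0.7]
contact_force: [-0.6, -0.2, 6.8]
width: 0.157
```

Request:
carry_out(
  targets=[
    [0, 0, -0.0004, 0, 0, 0, 0],
  ],
)

```text
time_s: 20.62
eef_pos: [0.5285, 0.0578, 0.1135]
eef_rot: [0.103, 0.699, -0.102, 0.7]
contact_force: [-0.3, 0.4, 7.2]
width: 0.16
```

Request:
carry_out(
  targets=[
    [0, 0, -0.0004, 0, 0, 0, 0],
  ],
)

```text
time_s: 20.75
eef_pos: [0.5286, 0.0578, 0.1131]
eef_rot: [0.103, 0.699, -0.102, 0.7]
contact_force: [0.3, 0.4, 7.6]
width: 0.159
```

Slot 2 is levelling off near 8 N (slot 3 was ~10.5 and climbing at this depth). Continuing here.

Request:
carry_out(
  targets=[
    [0, 0, -0.0005, 0, 0, 0, 0],
  ],
)

```text
time_s: 20.88
eef_pos: [0.5286, 0.0578, 0.1127]
eef_rot: [0.103, 0.699, -0.102, 0.7]
contact_force: [-0.8, -0.3, 7.8]
width: 0.16
```

Request:
carry_out(
  targets=[
    [0, 0, -0.0005, 0, 0, 0, 0],
  ],
)

```text
time_s: 21.0
eef_pos: [0.5287, 0.0578, 0.1122]
eef_rot: [0.103, 0.699, -0.102, 0.7]
contact_force: [-0.7, -0.1, 8.4]
width: 0.154
```

Request:
carry_out(
  targets=[
    [0, 0, -0.0005, 0, 0, 0, 0],
  ],
)

```text
time_s: 21.12
eef_pos: [0.5287, 0.0578, 0.1117]
eef_rot: [0.103, 0.699, -0.102, 0.7]
contact_force: [0.5, -0.4, 8.8]
width: 0.151
```

Request:
carry_out(
  targets=[
    [0, 0, -0.0005, 0, 0, 0, 0],
  ],
)

```text
time_s: 21.25
eef_pos: [0.5287, 0.0578, 0.1113]
eef_rot: [0.103, 0.699, -0.102, 0.7]
contact_force: [0.8, -0.0, 8.8]
width: 0.156
```

Request:
carry_out(
  targets=[
    [0, 0, -0.0005, 0, 0, 0, 0],
    [0, 0, -0.001, 0, 0, 0, 0],
  ],
)

```text
time_s: 21.5
eef_pos: [0.5288, 0.0578, 0.1103]
eef_rot: [0.103, 0.699, -0.102, 0.7]
contact_force: [-0.2, -1.0, 9.5]
width: 0.156
```

Request:
carry_out(
  targets=[
    [0, 0, -0.0005, 0, 0, 0, 0],
    [0, 0, -0.001, 0, 0, 0, 0],
  ],
)

```text
time_s: 21.75
eef_pos: [0.5288, 0.0578, 0.1094]
eef_rot: [0.103, 0.699, -0.102, 0.7]
contact_force: [-0.8, -0.2, 9.0]
width: 0.15
```

Request:
carry_out(
  targets=[
    [0, 0, -0.0005, 0, 0, 0, 0],
    [0, 0, -0.001, 0, 0, 0, 0],
  ],
)

```text
time_s: 22.0
eef_pos: [0.5288, 0.0578, 0.1083]
eef_rot: [0.103, 0.699, -0.102, 0.7]
contact_force: [0.5, 1.1, 5.7]
width: 0.16
```

Past the ramp, steady sliding at ~6.5 N net: slot 2 is the right one. Sliding on towards the stop.

Request:
carry_out(
  targets=[
    [0, 0, -0.0005, 0, 0, 0, 0],
    [0, 0, -0.001, 0, 0, 0, 0],
    [0, 0, -0.0015, 0, 0, 0, 0],
  ],
)

```text
time_s: 22.38
eef_pos: [0.5287, 0.0577, 0.1066]
eef_rot: [0.103, 0.699, -0.102, 0.7]
contact_force: [1.5, -0.1, 6.6]
width: 0.156
```

Request:
carry_out(
  targets=[
    [0, 0, -0.0005, 0, 0, 0, 0],
    [0, 0, -0.001, 0, 0, 0, 0],
    [0, 0, -0.0015, 0, 0, 0, 0],
  ],
)

```text
time_s: 22.75
eef_pos: [0.5287, 0.0577, 0.105]
eef_rot: [0.103, 0.699, -0.102, 0.7]
contact_force: [0.7, 0.8, 5.9]
width: 0.156
```

Request:
carry_out(
  targets=[
    [0, 0, -0.0005, 0, 0, 0, 0],
    [0, 0, -0.001, 0, 0, 0, 0],
    [0, 0, -0.0015, 0, 0, 0, 0],
  ],
)

```text
time_s: 23.12
eef_pos: [0.5286, 0.0577, 0.1035]
eef_rot: [0.103, 0.699, -0.102, 0.7]
contact_force: [0.5, 0.2, 5.8]
width: 0.158
```

Steady ~6.5 N drag. Now 1 mm per call, watching for the stop.

Request:
carry_out(
  targets=[
    [0, 0, -0.0005, 0, 0, 0, 0],
    [0, 0, -0.001, 0, 0, 0, 0],
    [0, 0, -0.0015, 0, 0, 0, 0],
  ],
)

```text
time_s: 23.5
eef_pos: [0.5286, 0.0577, 0.102]
eef_rot: [0.103, 0.699, -0.102, 0.7]
contact_force: [0.2, 0.0, 6.3]
width: 0.156
```

Request:
carry_out(
  targets=[
    [0, 0, -0.0005, 0, 0, 0, 0],
    [0, 0, -0.001, 0, 0, 0, 0],
  ],
)

```text
time_s: 23.75
eef_pos: [0.5286, 0.0577, 0.1011]
eef_rot: [0.103, 0.699, -0.102, 0.7]
contact_force: [-0.4, 0.1, 7.9]
width: 0.153
```

Request:
carry_out(
  targets=[
    [0, 0, -0.0005, 0, 0, 0, 0],
    [0, 0, -0.001, 0, 0, 0, 0],
  ],
)

```text
time_s: 24.0
eef_pos: [0.5288, 0.0578, 0.1003]
eef_rot: [0.103, 0.699, -0.102, 0.7]
contact_force: [-1.2, 1.1, 9.5]
width: 0.159
```

Stop felt at TCP z ≈ 0.101 (depth ~30 mm). Pressing home gently.

Request:
carry_out(
  targets=[
    [0, 0, -0.0005, 0, 0, 0, 0],
    [0, 0, -0.001, 0, 0, 0, 0],
  ],
)

```text
time_s: 24.25
eef_pos: [0.5289, 0.0578, 0.0996]
eef_rot: [0.103, 0.699, -0.102, 0.7]
contact_force: [-1.3, 0.2, 12.6]
width: 0.154
```

Request:
carry_out(
  targets=[
    [0, 0, -0.0005, 0, 0, 0, 0],
  ],
)

```text
time_s: 24.38
eef_pos: [0.5289, 0.0578, 0.0992]
eef_rot: [0.103, 0.699, -0.102, 0.701]
contact_force: [-2.3, 0.2, 14.1]
width: 0.154
```

Request:
carry_out(
  targets=[
    [0, 0, -0.0005, 0, 0, 0, 0],
  ],
)

```text
time_s: 24.5
eef_pos: [0.5289, 0.0578, 0.0988]
eef_rot: [0.103, 0.699, -0.102, 0.701]
contact_force: [-1.8, 0.4, 15.2]
width: 0.155
```

Request:
carry_out(
  targets=[
    [0, 0, 0, 0, 0, 0, 0],
  ],
)

```text
time_s: 24.62
eef_pos: [0.5289, 0.0578, 0.0988]
eef_rot: [0.103, 0.699, -0.102, 0.701]
contact_force: [-0.7, 0.3, 14.3]
width: 0.157
```

```bash
python3 look.py h1
```

```text
t 24.68 pos [0.5289 0.0578 0.0988] F [-2.56 -1.03 13.89]
0.1552033295922628 [ 0.01  0.43 -0.08] [-0.72  0.15 13.5 ] [0.5289 0.0578 0.0987] [ 0.1026831   0.6987547  -0.1022753   0.70052681]
```

View pics/h1c.png

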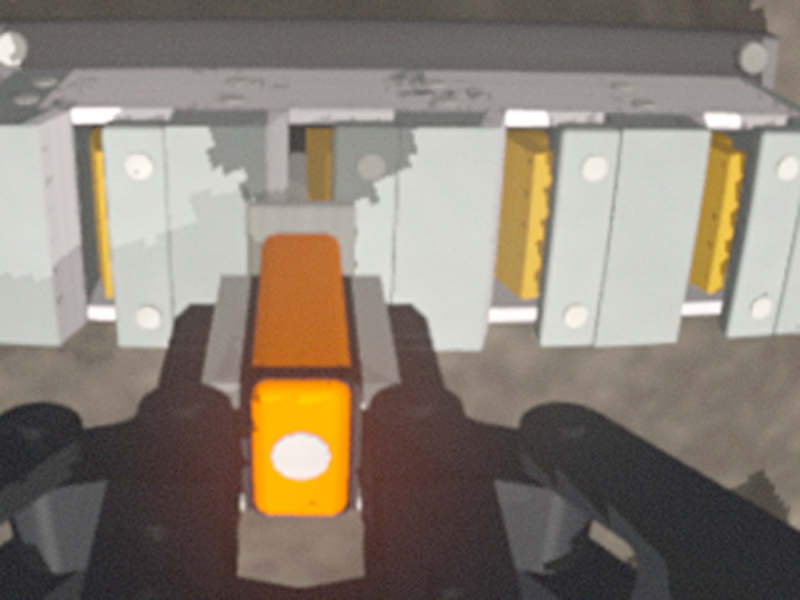

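Held at ~14 N, peak ~16 N net. Releasing.

Request:
carry_out(
  targets=[
    [0, 0, 0, 0, 0, 0, 0.3],
    [0, 0, 0, 0, 0, 0, 0.5],
    [0, 0, 0, 0, 0, 0, 0.6],
    [0, 0, 0, 0, 0, 0, 0.6],
    [0, 0, 0, 0, 0, 0, 0.6],
  ],
)

```text
time_s: 25.35
eef_pos: [0.5281, 0.0577, 0.0973]
eef_rot: [0.102, 0.7, -0.102, 0.7]
contact_force: [0.7, 0.3, 0.0]
width: 0.599
```

```bash
python3 look.py h2
```

```text
t 25.4 pos [0.5281 0.0577 0.0974] F [ 0.85 -0.04 -0.05]
0.5982773386232879 [-0.   -0.05  0.01] [ 0.23 -0.07 -0.07] [0.5281 0.0578 0.0973] [ 0.10242406  0.69970062 -0.10245366  0.69959388]
```

View pics/h2c.png

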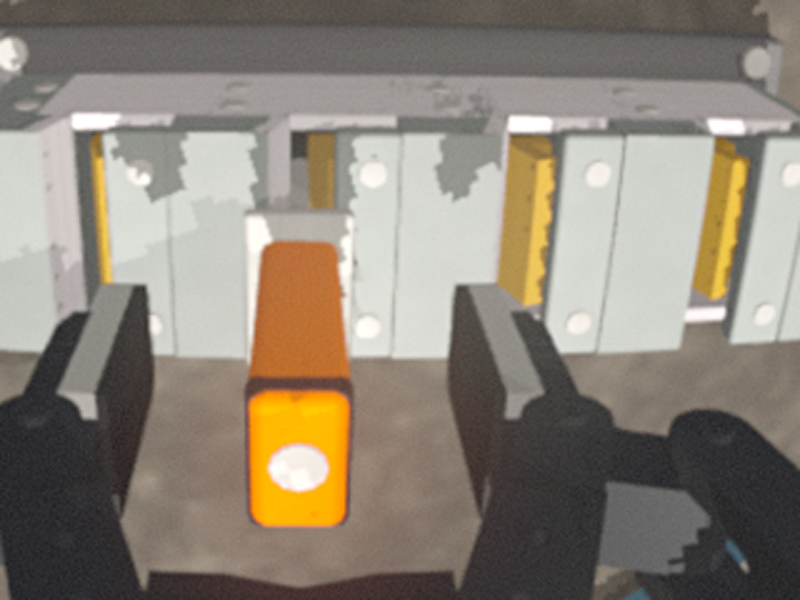

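View pics/h2s.png

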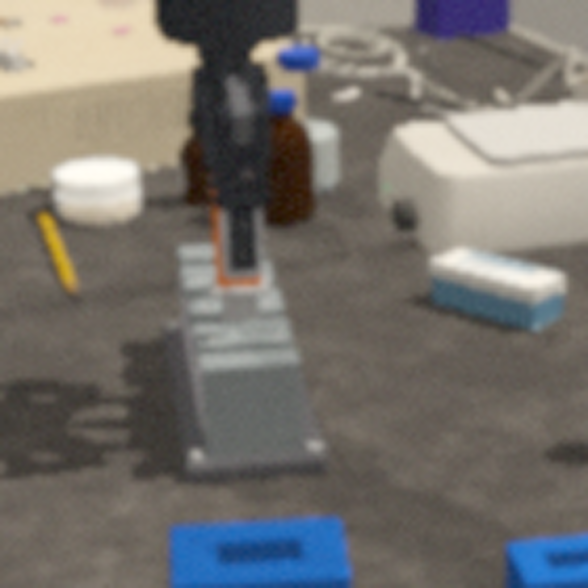

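Fingers clear both sides and the gauge stands upright. Rising straight up.

Request:
carry_out(
  targets=[
    [0, 0, 0.01, 0, 0, 0, 0.6],
    [0, 0, 0.03, 0, 0, 0, 0.6],
    [0, 0, 0.06, 0, 0, 0, 0.6],
    [0, 0, 0.1, 0, 0, 0, 0.6],
    [0.03, -0.01, 0.14, 0, 0, 0, 0.6],
    [0.06, -0.02, 0.16, 0, 0, 0, 0.6],
    [0.06, -0.02, 0.16, 0, 0, 0, 0.6],
    [0.06, -0.02, 0.16, 0, 0, 0, 0.6],
  ],
)

```text
time_s: 26.45
eef_pos: [0.5875, 0.0379, 0.257]
eef_rot: [0.102, 0.7, -0.102, 0.699]
contact_force: [-0.6, -0.3, -0.1]
width: 0.603
```

```bash
python3 - <<'E'
from w import *
d=shot('end');q=get_image('side');cv2.imwrite('pics/ends.png',cv2.resize(q['frame'][140:340,200:460],None,fx=3,fy=3,interpolation=cv2.INTER_CUBIC))
s=get_image('scene');cv2.imwrite('pics/endsc.png',s['frame'])
W=wcloud(d);z=W[...,2];m=(np.hypot(W[...,0]-.528,W[...,1]-.058)<.03)
t=W[m&(z>.095)];print("gauge top z",np.median(t[:,2]),len(t),cv2.minAreaRect((t[:,:2]*1000).astype(np.float32)))
q0=pickle.load(open('pics/scene0.pkl','rb'));W0=cloud(q0);W1=cloud(s)
for nm,c in (("can",(.675,-.068)),("vial",(.432,.284))):
    for Wi in(W0,W1):
        p=Wi[(np.hypot(Wi[...,0]-c[0],Wi[...,1]-c[1])<.035)&(Wi[...,2]>.015)];print(nm,len(p),np.round(p.mean(0),4))
E
```

```text
t 26.5 pos [0.5874 0.038  0.2569] F [-0.31 -0.32 -0.27]
gauge top z 0.1295452075356412 657 ((527.8765258789062, 56.61650466918945), (13.470719337463379, 22.897628784179688), 73.46045684814453)
can 180 [ 0.6821 -0.0714  0.0338]
can 178 [ 0.6825 -0.0716  0.0337]
vial 253 [0.4302 0.2851 0.0424]
vial 250 [0.4304 0.2852 0.0428]
```

View pics/ends.png

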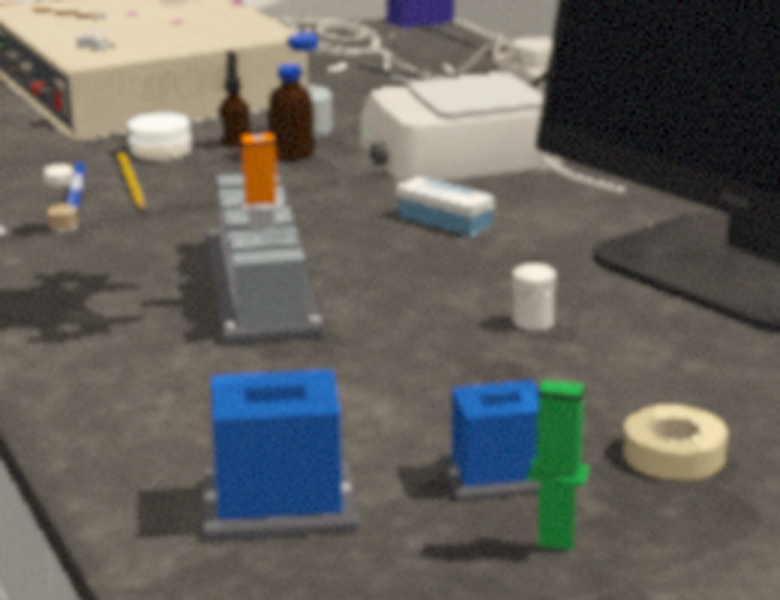

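View pics/end.png

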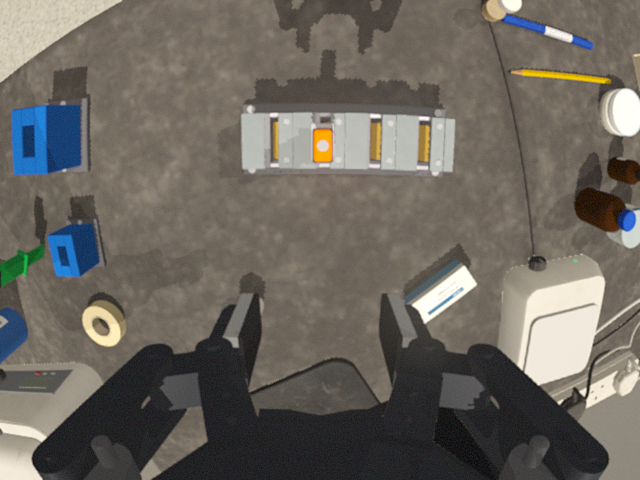

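```bash
python3 -c "
from cell import *
print(sign_off())"
```

```text
the job is handed in; nothing more can be done
None
```

The gauge is standing in slot 2, pressed home on the depth stop. I let go of it and handed the job in at about 26.5 s of the 72 s allowed.

**Finding the slot:** Slots 1 and 4 were slack, with no clear drag down to about 22–23 mm. Slot 3 had reached about 10.5 N, still climbing, after only 2 mm of contact, so I backed out there. Slot 2 rose to about 10 N while opening the jaw, then slid at a steady 6.5 N or so.

**Pressing home:** The blade met the stop about 30 mm below the holder's top. Push peaked at about 16 N in all, of which about 9 N was on the stop. It read about 14 N while held.

**Last checks:**
- After release the gauge stands upright. Its top is at z ≈ 0.1295 m, which matches the pressed height, so it did not spring back.
- The canister and vial are within about 0.5 mm of where they started. The green look-alike is still standing in the last pictures.
- The gripper was well clear when I handed in.

**Uncertain points:**
- Slots 2 and 3 felt the same at first contact, so I left slot 2 on the first try and had to come back to it.
- I never took slot 3 past about 10.5 N, so calling it the stiff one is partly by elimination.
- Force readings carry about ±1 N of noise.
- The scene and side cameras disagreed by about 9 mm in y, so I relied on the wrist camera for all alignment.

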